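Scrap the red blocks through the tip bucket and shelve the good ones

TASK

Sort the ground bearing blocks: set the three red scrap blocks one after another into the steel tip bucket until their weight trips it and it dumps them all into the yellow bin below (never put or handle a block in the bin by hand), then push the empty bucket back fully upright by the black bar on its counterweight arm. Lay the plain good blocks, however many there are, in a neat row on the low wooden shelf: one centred in each marked space, lying lengthwise across the row and square to it, filling from the red-striped end without leaving a space empty in between. Do not disturb the puck, wrench and brush that lie around.

Things in the scene. Friction and masses are not known exactly. Their poses are not given: they have to be found in the camera images.
- red_a: Scrap: red-painted bearing block, 50 x 34 x 34 mm, about 0.33 kg, with a dark bore mark on its two square ends. Origin at its centre; its x axis runs along the 50 mm length. It starts lying flat on the bench among the others, any way round; it may lie on any of its four long sides.
- red_b: Scrap: red-painted bearing block, 50 x 34 x 34 mm, about 0.33 kg, with a dark bore mark on its two square ends. Origin at its centre; its x axis runs along the 50 mm length. It starts lying flat on the bench among the others, any way round; it may lie on any of its four long sides.
- red_c: Scrap: red-painted bearing block, 50 x 34 x 34 mm, about 0.33 kg, with a dark bore mark on its two square ends. Origin at its centre; its x axis runs along the 50 mm length. It starts lying flat on the bench among the others, any way round; it may lie on any of its four long sides.
- plain_a: Good: plain bright-metal bearing block, 50 x 34 x 34 mm, about 0.33 kg, with a dark bore mark on its two square ends. Origin at its centre; its x axis runs along the 50 mm length. It starts lying flat on the bench among the others, any way round; it may lie on any of its four long sides. Three to five plain blocks are present; an absent one reads None.
- plain_b: Good: plain bright-metal bearing block, 50 x 34 x 34 mm, about 0.33 kg, with a dark bore mark on its two square ends. Origin at its centre; its x axis runs along the 50 mm length. It starts lying flat on the bench among the others, any way round; it may lie on any of its four long sides. Three to five plain blocks are present; an absent one reads None.
- plain_c: Good: plain bright-metal bearing block, 50 x 34 x 34 mm, about 0.33 kg, with a dark bore mark on its two square ends. Origin at its centre; its x axis runs along the 50 mm length. It starts lying flat on the bench among the others, any way round; it may lie on any of its four long sides. Three to five plain blocks are present; an absent one reads None.
- plain_d: Good: plain bright-metal bearing block, 50 x 34 x 34 mm, about 0.33 kg, with a dark bore mark on its two square ends. Origin at its centre; its x axis runs along the 50 mm length. It starts lying flat on the bench among the others, any way round; it may lie on any of its four long sides. Three to five plain blocks are present; an absent one reads None.
- plain_e: Good: plain bright-metal bearing block, 50 x 34 x 34 mm, about 0.33 kg, with a dark bore mark on its two square ends. Origin at its centre; its x axis runs along the 50 mm length. It starts lying flat on the bench among the others, any way round; it may lie on any of its four long sides. Three to five plain blocks are present; an absent one reads None.
- tipper: Fixed stand of the tip bucket with the yellow bin in it. Origin on the bench below the pivot; x points to the dumping side (towards mid-bench), y along the pivot axis, z up. Bin walls 4 mm thick, centred on x = -90 and 170 mm and y = +-132 mm, tops 66 mm above the bench. Two blue posts at x = 0, y = +-142 mm, 231 mm high.
- bucket (a joint): Tilt of the steel bucket (rad): 0 upright at its stop, 1.3 fully tipped to the stand's +x. The counterweight holds it upright with one or two blocks; the third trips it (1 to 2 s, slow at first); it dumps and stays tipped. Set blocks down mid-depth; a drop of over 20 mm may trip it early. Pushed back by the bar (about 4 N) to below 0.6, it falls upright by itself once empty.
- bucket_floor (a point): Middle of the top face of the bucket's floor, turning with it. Upright: axes as the stand's, 76 mm in +x of the pivot, 150 mm above the bench. Floor x -33 to 33 mm, y -115 to 115 mm; cheeks at the y ends 30 mm high; rear wall inner face at x = -31 mm, 41 mm high; +x side open, no lip. Three blocks fit side by side along y (say 66 mm apart), each lengthwise in x.
- pivot (a point): Centre of the bucket's pivot axis on the stand, 210 mm above the bench; axes as the stand's.
- bucket_bar (a point): Middle of the black T-bar (16 mm thick, 100 mm along the stand's y) ending the counterweight arm, 150 mm from the pivot. Upright: 97 mm in -x of the pivot, 325 mm above the bench; fully tipped: 85 mm in +x, 334 mm; highest, 360 mm, at tilt 0.7. Red disc counterweight (80 mm across) on the arm. As the bucket trips, arm and bar swing forward over it: move up out of the way.
- shelf: Low wooden shelf, 310 mm (its x) by 130 mm (its y), fixed; origin on the bench under its middle; top face 30 mm above the bench. Five outlined spaces lie in a row along x; a red stripe marks its -x end.
- space0 (a point): Centre, on the shelf's top face, of marked space 0 (next to the red stripe); outline 41 mm along the shelf's x, 60 mm along its y; neighbours 44 mm apart. A block lies in it lengthwise along the shelf's y. Axes as the shelf's.
- space1 (a point): Centre, on the shelf's top face, of marked space 1 (number 1 counted from the one by the red stripe, which is 0); outline 41 mm along the shelf's x, 60 mm along its y; neighbours 44 mm apart. A block lies in it lengthwise along the shelf's y. Axes as the shelf's.
- space2 (a point): Centre, on the shelf's top face, of marked space 2 (number 2 counted from the one by the red stripe, which is 0); outline 41 mm along the shelf's x, 60 mm along its y; neighbours 44 mm apart. A block lies in it lengthwise along the shelf's y. Axes as the shelf's.
- space3 (a point): Centre, on the shelf's top face, of marked space 3 (number 3 counted from the one by the red stripe, which is 0); outline 41 mm along the shelf's x, 60 mm along its y; neighbours 44 mm apart. A block lies in it lengthwise along the shelf's y. Axes as the shelf's.
- space4 (a point): Centre, on the shelf's top face, of marked space 4 (number 4 counted from the one by the red stripe, which is 0); outline 41 mm along the shelf's x, 60 mm along its y; neighbours 44 mm apart. A block lies in it lengthwise along the shelf's y. Axes as the shelf's.
- puck: Rubber and brass puck, 44 mm across, 26 mm high, among the blocks; origin under its centre. A bystander: leave alone.
- brush: Hand brush lying flat, about 40 mm high at most. A bystander: leave alone.
- wrench: Wrench lying flat beyond the blocks, about 10 mm thick. A bystander: leave alone.
Things that resemble listed ones, but are neither listed nor needed, are in the scene too. Leave any orange look-alike of the red_b alone. What is shaped like the plain_a but orange is not meant.

How it is judged:
On the way, in this order (a step that is already met when the one before it is completed fails the run):
1. two red blocks lie in the upright bucket (value of joint bucket below 0.06 rad and (((x of red_a in the frame of bucket_floor between -0.04 and 0.045 m and y of red_a in the frame of bucket_floor between -0.117 and 0.117 m and z of red_a in the frame of bucket_floor between 0.005 and 0.09 m) and (x of red_b in the frame of bucket_floor between -0.04 and 0.045 m and y of red_b in the frame of bucket_floor between -0.117 and 0.117 m and z of red_b in the frame of bucket_floor between 0.005 and 0.09 m)) or ((x of red_a in the frame of bucket_floor between -0.04 and 0.045 m and y of red_a in the frame of bucket_floor between -0.117 and 0.117 m and z of red_a in the frame of bucket_floor between 0.005 and 0.09 m) and (x of red_c in the frame of bucket_floor between -0.04 and 0.045 m and y of red_c in the frame of bucket_floor between -0.117 and 0.117 m and z of red_c in the frame of bucket_floor between 0.005 and 0.09 m)) or ((x of red_b in the frame of bucket_floor between -0.04 and 0.045 m and y of red_b in the frame of bucket_floor between -0.117 and 0.117 m and z of red_b in the frame of bucket_floor between 0.005 and 0.09 m) and (x of red_c in the frame of bucket_floor between -0.04 and 0.045 m and y of red_c in the frame of bucket_floor between -0.117 and 0.117 m and z of red_c in the frame of bucket_floor between 0.005 and 0.09 m)))), for 0.2 s.
2. the bucket has tripped and all three red blocks are in the bin (value of joint bucket above 1.1 rad and x of red_a in the frame of tipper between -0.09 and 0.17 m and y of red_a in the frame of tipper between -0.132 and 0.132 m and height (world z) of each of red_a, red_b, red_c below 0.07 m and x of red_b in the frame of tipper between -0.09 and 0.17 m and y of red_b in the frame of tipper between -0.132 and 0.132 m and x of red_c in the frame of tipper between -0.09 and 0.17 m and y of red_c in the frame of tipper between -0.132 and 0.132 m), for 0.2 s.
3. the bucket is back upright (value of joint bucket below 0.06 rad), for 0.3 s.
At the end, for the whole second after the job is handed in: Bucket upright (tilt under 0.06 rad); the three red blocks in the bin; every plain block within 9 mm of the centre of a marked space and within 0.14 rad of square across the row; used spaces run from the red-striped end without a gap; blocks at rest (value of joint bucket below 0.06 rad and x of red_a in the frame of tipper between -0.09 and 0.17 m and y of red_a in the frame of tipper between -0.132 and 0.132 m and height (world z) of each of red_a, red_b, red_c below 0.07 m and x of red_b in the frame of tipper between -0.09 and 0.17 m and y of red_b in the frame of tipper between -0.132 and 0.132 m and x of red_c in the frame of tipper between -0.09 and 0.17 m and y of red_c in the frame of tipper between -0.132 and 0.132 m and ((horizontal distance between plain_a and space0 below 0.009 m and angle between the x axis of plain_a and the y axis of shelf, either way round below 0.14 rad and z of plain_a in the frame of shelf between 0.042 and 0.052 m) or (horizontal distance between plain_a and space1 below 0.009 m and angle between the x axis of plain_a and the y axis of shelf, either way round below 0.14 rad and z of plain_a in the frame of shelf between 0.042 and 0.052 m) or (horizontal distance between plain_a and space2 below 0.009 m and angle between the x axis of plain_a and the y axis of shelf, either way round below 0.14 rad and z of plain_a in the frame of shelf between 0.042 and 0.052 m) or (horizontal distance between plain_a and space3 below 0.009 m and angle between the x axis of plain_a and the y axis of shelf, either way round below 0.14 rad and z of plain_a in the frame of shelf between 0.042 and 0.052 m) or (horizontal distance between plain_a and space4 below 0.009 m and angle between the x axis of plain_a and the y axis of shelf, either way round below 0.14 rad and z of plain_a in the frame of shelf between 0.042 and 0.052 m)) and ((horizontal distance between plain_b and space0 below 0.009 m and angle between the x axis of plain_b and the y axis of shelf, either way round below 0.14 rad and z of plain_b in the frame of shelf between 0.042 and 0.052 m) or (horizontal distance between plain_b and space1 below 0.009 m and angle between the x axis of plain_b and the y axis of shelf, either way round below 0.14 rad and z of plain_b in the frame of shelf between 0.042 and 0.052 m) or (horizontal distance between plain_b and space2 below 0.009 m and angle between the x axis of plain_b and the y axis of shelf, either way round below 0.14 rad and z of plain_b in the frame of shelf between 0.042 and 0.052 m) or (horizontal distance between plain_b and space3 below 0.009 m and angle between the x axis of plain_b and the y axis of shelf, either way round below 0.14 rad and z of plain_b in the frame of shelf between 0.042 and 0.052 m) or (horizontal distance between plain_b and space4 below 0.009 m and angle between the x axis of plain_b and the y axis of shelf, either way round below 0.14 rad and z of plain_b in the frame of shelf between 0.042 and 0.052 m)) and ((horizontal distance between plain_c and space0 below 0.009 m and angle between the x axis of plain_c and the y axis of shelf, either way round below 0.14 rad and z of plain_c in the frame of shelf between 0.042 and 0.052 m) or (horizontal distance between plain_c and space1 below 0.009 m and angle between the x axis of plain_c and the y axis of shelf, either way round below 0.14 rad and z of plain_c in the frame of shelf between 0.042 and 0.052 m) or (horizontal distance between plain_c and space2 below 0.009 m and angle between the x axis of plain_c and the y axis of shelf, either way round below 0.14 rad and z of plain_c in the frame of shelf between 0.042 and 0.052 m) or (horizontal distance between plain_c and space3 below 0.009 m and angle between the x axis of plain_c and the y axis of shelf, either way round below 0.14 rad and z of plain_c in the frame of shelf between 0.042 and 0.052 m) or (horizontal distance between plain_c and space4 below 0.009 m and angle between the x axis of plain_c and the y axis of shelf, either way round below 0.14 rad and z of plain_c in the frame of shelf between 0.042 and 0.052 m)) and ((horizontal distance between plain_d and space0 below 0.009 m and angle between the x axis of plain_d and the y axis of shelf, either way round below 0.14 rad and z of plain_d in the frame of shelf between 0.042 and 0.052 m) or (horizontal distance between plain_d and space1 below 0.009 m and angle between the x axis of plain_d and the y axis of shelf, either way round below 0.14 rad and z of plain_d in the frame of shelf between 0.042 and 0.052 m) or (horizontal distance between plain_d and space2 below 0.009 m and angle between the x axis of plain_d and the y axis of shelf, either way round below 0.14 rad and z of plain_d in the frame of shelf between 0.042 and 0.052 m) or (horizontal distance between plain_d and space3 below 0.009 m and angle between the x axis of plain_d and the y axis of shelf, either way round below 0.14 rad and z of plain_d in the frame of shelf between 0.042 and 0.052 m) or (horizontal distance between plain_d and space4 below 0.009 m and angle between the x axis of plain_d and the y axis of shelf, either way round below 0.14 rad and z of plain_d in the frame of shelf between 0.042 and 0.052 m)) and ((horizontal distance between plain_e and space0 below 0.009 m and angle between the x axis of plain_e and the y axis of shelf, either way round below 0.14 rad and z of plain_e in the frame of shelf between 0.042 and 0.052 m) or (horizontal distance between plain_e and space1 below 0.009 m and angle between the x axis of plain_e and the y axis of shelf, either way round below 0.14 rad and z of plain_e in the frame of shelf between 0.042 and 0.052 m) or (horizontal distance between plain_e and space2 below 0.009 m and angle between the x axis of plain_e and the y axis of shelf, either way round below 0.14 rad and z of plain_e in the frame of shelf between 0.042 and 0.052 m) or (horizontal distance between plain_e and space3 below 0.009 m and angle between the x axis of plain_e and the y axis of shelf, either way round below 0.14 rad and z of plain_e in the frame of shelf between 0.042 and 0.052 m) or (horizontal distance between plain_e and space4 below 0.009 m and angle between the x axis of plain_e and the y axis of shelf, either way round below 0.14 rad and z of plain_e in the frame of shelf between 0.042 and 0.052 m)) and (not (horizontal distance between any of plain_a, plain_b, plain_c, plain_d, plain_e and space1 below 0.02 m) or horizontal distance between any of plain_a, plain_b, plain_c, plain_d, plain_e and space0 below 0.02 m) and (not (horizontal distance between any of plain_a, plain_b, plain_c, plain_d, plain_e and space2 below 0.02 m) or horizontal distance between any of plain_a, plain_b, plain_c, plain_d, plain_e and space1 below 0.02 m) and (not (horizontal distance between any of plain_a, plain_b, plain_c, plain_d, plain_e and space3 below 0.02 m) or horizontal distance between any of plain_a, plain_b, plain_c, plain_d, plain_e and space2 below 0.02 m) and (not (horizontal distance between any of plain_a, plain_b, plain_c, plain_d, plain_e and space4 below 0.02 m) or horizontal distance between any of plain_a, plain_b, plain_c, plain_d, plain_e and space3 below 0.02 m) and linear speed of each of red_a, red_b, red_c, plain_a, plain_b, plain_c, plain_d, plain_e below 0.03 m/s); the robot touches nothing.
It fails at once if a red block is held or pushed by the fingers down in the bin (((x of red_a in the frame of tipper between -0.09 and 0.17 m and y of red_a in the frame of tipper between -0.132 and 0.132 m and height (world z) of red_a below 0.07 m) and height (world z) of red_a below 0.05 m and contact force between the fingers and red_a above 1 N) or ((x of red_b in the frame of tipper between -0.09 and 0.17 m and y of red_b in the frame of tipper between -0.132 and 0.132 m and height (world z) of red_b below 0.07 m) and height (world z) of red_b below 0.05 m and contact force between the fingers and red_b above 1 N) or ((x of red_c in the frame of tipper between -0.09 and 0.17 m and y of red_c in the frame of tipper between -0.132 and 0.132 m and height (world z) of red_c below 0.07 m) and height (world z) of red_c below 0.05 m and contact force between the fingers and red_c above 1 N)).
It fails at once if a bystander is moved by more than 3 cm (distance of any of puck, brush, wrench from where it was at the start of the episode above 0.03 m).
Of plain_a, plain_b, plain_c, plain_d, plain_e only 3 to 5 are there at a start; the rules pass over those that are not, and their reading is None.
At some moment in a run one of plain_a, plain_b, plain_c, plain_d, plain_e may be knocked a few centimetres aside while the robot is not near it.
Once in a run the grip may slacken for a moment while it holds something.
It also fails if it takes over 210 s, if anything falls off the work surface, if the arm or the gripper's body presses on something with over 40 N, if the wrist force passes 120 N, or if a joint passes its speed limit or range.

ROBOT

A 6-joint arm with a two-finger parallel gripper is mounted at the origin on the work surface. World frame = base frame: x ahead of the robot, y to its left, z up, the work surface at z = 0. Lengths are in m, angles in rad, forces in N, time in s.
With the tool pointing down it reaches from about 0.35 to 0.875 m from the base axis. Payload 15.5 kg.
Tool frame: the origin (TCP) lies on the centre line of the jaws, within the pads' length; the fingertips stand 22 mm ahead of it and the grasp point (between the pads) lies 3 mm ahead of it; y points along the fingers, x is the direction in which the jaws open and shut, and the axes are right-handed (so a half turn about y gives the same grasp; the last joint's range is limited). The gripper opens to 85 mm and grips with 20 to 120 N. Pads are 22 mm wide; open, the fingers measure 114 mm over their backs; the gripper's body (76 mm by 85 mm) begins 54 mm behind the grasp point. The pads swing forward as they close: fully open they stand 13 mm farther back than shut.
Start: joints at [-1.3, 0.494, 1.345, -0, 1.302, -0.096], TCP at [0.224, -0.583, 0.253] pointing down, gripper open.
Joint ranges: [-2.91, 2.91], [-0.82, 2.16], [0.22, 2.67], [-1.22, 4.37], [0.12, 2.79], [-3.08, 3.08]. Speed limits (rad/s): [1.89, 1.89, 2.57, 3.01, 3.01, 3.01].

INTERFACE

Orientations are given as a 3x3 rotation matrix whose columns are the frame's x, y, z axes.
In Python, from station import env, grab_frame, order gives the robot as it stands.
- The arm moves only by the shell command python3 -m inch 'ROWS' [FORCE]. ROWS is JSON, a list that holds one entry, the list of rows, each a list of 7 numbers: the shift along the world's x, y, z as a fraction of full scale, then the turn, a rotation vector about the world's x, y, z as a fraction of full scale, then the closure in counts, from 0 (fully open) to 255 (shut). A call has 1 to 10 rows; each row is the pose to reach, as a shift and turn from the pose commanded when the call began; what a row does not reach only later rows make up. Full scale, the value 1, is 60 cm for a shift and 0.5 rad for a turn. A row lasts 1/8 s, in which the tool goes at most 62.5 mm and 10.7 degrees, less where a joint would pass 70% of its speed; a pose out of reach is approached as far as the arm can. A call with a number of a shift or a turn outside -1 to 1 is refused whole. A call with a gripper value outside its range is refused whole. The fingers move at their own pace and stop on an object; FORCE is the grip in N (left out, the last holds). Time passes only in rows, so rows that repeat a pose let the fingers close. It gives the time, the measured TCP pose, the force and the opening at its end, in the units of the state.
- env.observe(): the state, without advancing time (a new reading comes with each control period).
- grab_frame(name): name is "scene" or "top" or "wrist"; returns a dict with "img" (384x512x3 uint8, red, green, blue), "fx", "fy", "cx", "cy" (pixels), "T" (4x4, takes a point from camera to world coordinates). Camera axes: x right, y down, z forward; pixel columns grow to the right and rows downward; lengths in m; the calibration is good to about 2 mm. The wrist camera is an equidistant fisheye: a pixel r from the principal point sees the ray r / f radians off the axis. A picture is of the moment at which its call begins. There is no depth.
- order.sign_off(): hands the job in, once; it reports no verdict.
The state is a dict: "time": time; "q": joint angles; "joint_velocities": joint speeds; "joint_efforts": joint torques, N m; "tool_pos": TCP position; "tcp_rot": TCP orientation; "wrist_force": force on the tool from outside, world axes, zero at the start; "moment": the same for the moment, N m; "width": opening from 0.0 (shut) to 1.0 (fully open).
Only numpy, scipy, OpenCV 4.12 (cv2) and the standard library are available. Lean on these libraries where they do the work, as an engineer would, in place of code of your own. Each camera call takes 0.05 s, during which the arm holds its last target.

## Working session

There is one attempt and no reset: what is moved stays moved. The work goes in short steps, Python scripts to look and compute and a shell command to move; the robot and the scene stay as the last step left them, time stands still between calls to the robot, and variables do not carry over. Pictures are saved under pics/ and viewed, and the job is handed in when it is done.

```bash
ls; mkdir -p pics
python3 - <<'E'
from station import env, grab_frame, order
import cv2,numpy as np
s=env.observe();print(s)
for n in("scene","top","wrist"):
    f=grab_frame(n);cv2.imwrite(f"pics/{n}0.png",f["img"][:,:,::-1]);print(n,f["fx"],f["fy"],f["cx"],f["cy"]);print(np.round(f["T"],4).tolist())
E
```

```text
pics
{'time': 0.0, 'q': array([-1.29947680e+00,  4.94228849e-01,  1.34614838e+00,  8.91862344e-06,
        1.30251527e+00, -9.54811547e-02]), 'joint_velocities': array([-5.40604096e-04, -6.64925115e-04,  7.51260027e-05,  1.59944596e-03,
        1.74237875e-04, -3.44230836e-04]), 'joint_efforts': array([ 1.22006317e-03, -8.82145786e+01, -3.83865881e+01,  1.52745479e-04,
        1.02630511e-02, -3.55579630e-05]), 'tool_pos': array([ 0.22406735, -0.58308261,  0.252666  ]), 'tcp_rot': array([[ 3.58628339e-01, -3.40077516e-04,  9.33480369e-01],
       [-9.33479535e-01,  1.25459983e-03,  3.58628476e-01],
       [-1.29310579e-03, -9.99999155e-01,  1.32479651e-04]]), 'wrist_force': array([ 0.8190638 , -0.29370481,  0.06841416]), 'moment': array([-0.02595547, -0.0125113 , -0.04630634]), 'width': 1.0052189304231436}
scene 364.1833429313218 364.1833429313218 257.8463459478747 189.33563562006066
[[-0.0702, 0.7492, -0.6586, 1.157], [0.9975, 0.0581, -0.0403, 0.0477], [0.0081, -0.6597, -0.7514, 0.9194], [0.0, 0.0, 0.0, 1.0]]
top 431.1443031733143 431.1443031733143 259.04178552995523 195.3459992358241
[[-0.0104, -0.9872, 0.1594, 0.3179], [-0.9999, 0.011, 0.003, 0.0113], [-0.0048, -0.1594, -0.9872, 1.4508], [0.0, 0.0, 0.0, 1.0]]
wrist 297.3186396354542 297.3186396354542 250.19932981057212 192.3089942466692
[[0.359, -0.9018, -0.2407, 0.2843], [-0.9334, -0.3472, -0.0913, -0.5598], [-0.0013, 0.2574, -0.9663, 0.3724], [0.0, 0.0, 0.0, 1.0]]
```

View pics/scene0.png

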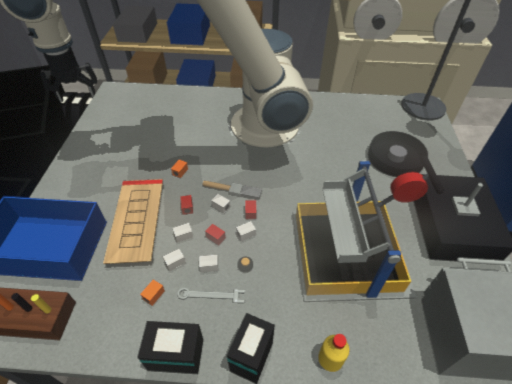

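View pics/top0.png

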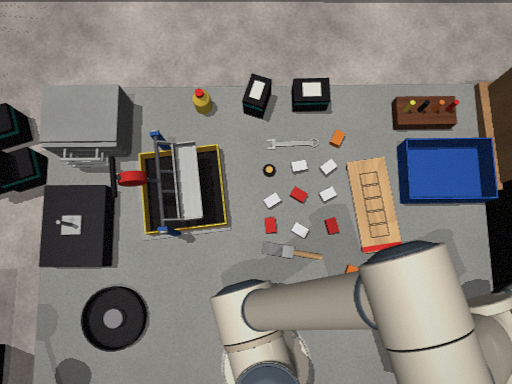

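View pics/wrist0.png

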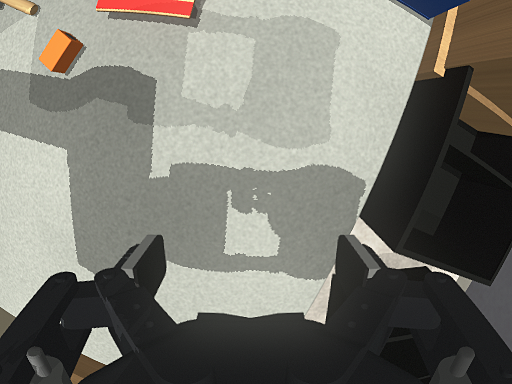

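```bash
cat > h.py <<'E'
from station import env, grab_frame, order
import cv2,numpy as np
def rays(f,uv,fish=False):
    uv=np.atleast_2d(uv).astype(float)
    x=(uv[:,0]-f["cx"])/f["fx"];y=(uv[:,1]-f["cy"])/f["fy"]
    if fish:
        r=np.hypot(x,y)+1e-12
        d=np.stack([x/r*np.sin(r),y/r*np.sin(r),np.cos(r)],1)
    else: d=np.stack([x,y,np.ones_like(x)],1)
    return d@f["T"][:3,:3].T
def onplane(f,uv,z,fish=False):
    d=rays(f,uv,fish);o=f["T"][:3,3];t=(z-o[2])/d[:,2]
    return (o+d*t[:,None])[:,:2]
def proj(f,P,fish=False):
    P=np.atleast_2d(P);T=f["T"];p=(P-T[:3,3])@T[:3,:3]
    if fish:
        h=np.hypot(p[:,0],p[:,1])+1e-12;th=np.arctan2(h,p[:,2])
        return np.stack([f["cx"]+f["fx"]*th*p[:,0]/h,f["cy"]+f["fy"]*th*p[:,1]/h],1)
    return np.stack([f["cx"]+f["fx"]*p[:,0]/p[:,2],f["cy"]+f["fy"]*p[:,1]/p[:,2]],1)
def masks(f):
    hsv=cv2.cvtColor(f["img"],cv2.COLOR_RGB2HSV);H,S,V=[hsv[...,i].astype(int) for i in range(3)]
    red=((H<5)|(H>172))&(S>130)&(V>70)
    org=(H>=5)&(H<16)&(S>150)&(V>100)
    return dict(red=red,org=org,white=(S<22)&(V>195)),(H,S,V)
def blocks(f,z=0.034,amin=60,amax=400,which=("red","org","white")):
    m,_=masks(f);out=[]
    for k in which:
        c,_=cv2.findContours(m[k].astype(np.uint8),cv2.RETR_EXTERNAL,cv2.CHAIN_APPROX_NONE)
        for q in c:
            a=cv2.contourArea(q)
            if not amin<a<amax: continue
            w=onplane(f,q[:,0,:],z)*1000
            (cx,cy),(w0,h0),an=cv2.minAreaRect(w.astype(np.float32))
            if w0<h0: w0,h0,an=h0,w0,an+90
            out.append((k,np.round(q[:,0].mean(0)),round(cx),round(cy),round(w0),round(h0),round((an+90)%180-90)))
    return out
E
python3 - <<'E'
from h import *
f=grab_frame("top")
for b in blocks(f):print(*b)
cv2.imwrite("pics/topc.png",cv2.resize(f["img"][110:290,220:420,::-1],None,fx=4,fy=4,interpolation=cv2.INTER_CUBIC)[:600*1])
cv2.imwrite("pics/topb.png",cv2.resize(f["img"][110:250,30:240,::-1],None,fx=3.8,fy=3.8,interpolation=cv2.INTER_CUBIC))
E
```

```text
red [381. 247.] 372 -383 129 18 -82
red [332. 225.] 444 -221 50 36 16
red [270. 225.] 448 -20 49 34 7
red [299. 194.] 550 -116 50 34 58
red [131. 179.] 610 441 95 48 89
org [338. 137.] 744 -253 49 32 -25
white [445. 367.] 0 -558 113 44 15
white [254. 354.] 41 36 41 31 11
white [241. 315.] 160 73 153 43 15
white [299. 230.] 432 -116 45 31 58
white [272. 200.] 532 -27 47 31 -57
white [328. 193.] 552 -214 47 31 -62
white [299. 165.] 648 -120 45 32 -79
white [328. 166.] 644 -218 46 30 -54
white [311.  89.] 918 -170 59 44 89
white [257.  89.] 919 21 61 33 -18
```

View pics/topc.png

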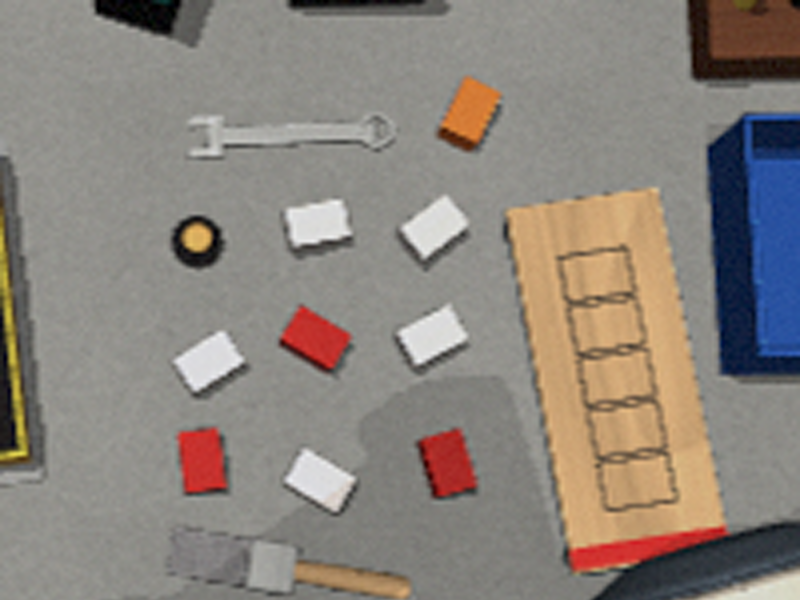

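View pics/topb.png

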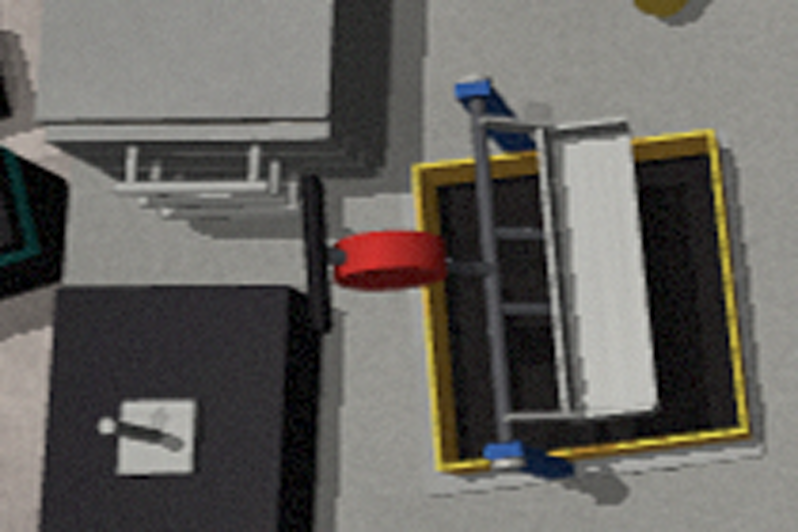

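Run:
```python
from h import *
f=grab_frame("top")
hsv=cv2.cvtColor(f["img"],cv2.COLOR_RGB2HSV);H,S,V=[hsv[...,i].astype(int) for i in range(3)]
m=((H>18)&(H<32)&(S>150)&(V>90)).astype(np.uint8);m[:,:120]=0;m[:120]=0;m[:,240:]=0
p=np.argwhere(m)[:,::-1]
r=cv2.minAreaRect((onplane(f,p,0.066)*1000).astype(np.float32));print("bin",r)
a=onplane(f,[(138.4,153.4),(218.2,144.2),(227.4,223.7),(145.8,233.7)],.066);print(a)
xa=((a[1]-a[0])+(a[2]-a[3]));xa/=np.linalg.norm(xa)
c=a.mean(0);ang=np.degrees(np.arctan2(xa[1],xa[0]));print("binc",c,ang,np.linalg.norm(a[1]-a[0]),np.linalg.norm(a[3]-a[0]))
pv=c-0.04*xa;print("pivot",pv, "posts mid",onplane(f,[(155,133.2),(162.4,229)],.231),onplane(f,[(155,133.2),(162.4,229)],.231).mean(0))
q=np.array([(558,257),(628,247),(677,500),(606,510)])/4+[220,110]
b=onplane(f,q,.03);print(b)
u=(b[0]+b[1]-b[2]-b[3]);u/=np.linalg.norm(u);cc=b.mean(0)
print("shelf x dir",np.degrees(np.arctan2(u[1],u[0])),np.linalg.norm((b[0]+b[1]-b[2]-b[3])/2),np.linalg.norm(b[0]-b[1]))
for i in range(5):print("space",i,np.round((cc+u*(i-2)*.044)*1000))
f=grab_frame("scene");cv2.imwrite("pics/sb.png",cv2.resize(f["img"][155:305,290:490,::-1],None,fx=4,fy=4,interpolation=cv2.INTER_CUBIC))
for b in blocks(f,amin=100):print(*b)
```

```text
bin ((567.92236328125, 266.34088134765625), (271.5669250488281, 264.3310546875), 6.325742244720459)
[[0.68658462 0.4134286 ]
 [0.71493972 0.14933291]
 [0.45015182 0.11843839]
 [0.42079546 0.3805299 ]]
binc [0.56811791 0.26543245] -83.74089734266875 0.26561351965294455 0.26781747660601035
pivot [0.56375691 0.30519401] posts mid [[0.70317926 0.31878157]
 [0.42132846 0.28986905]] [0.56225386 0.30432531]
[[ 0.61538033 -0.32266158]
 [ 0.6232929  -0.38185887]
 [ 0.41063681 -0.41059228]
 [ 0.40307322 -0.35194128]]
shelf x dir 7.773582218528096 0.21445235331166262 0.05972375976985583
space 0 [ 426. -379.]
space 1 [ 470. -373.]
space 2 [ 513. -367.]
space 3 [ 557. -361.]
space 4 [ 600. -355.]
red [339. 340.] 842 227 33 26 -29
red [215. 231.] 554 -114 43 29 58
red [186. 202.] 449 -221 48 32 15
org [  5. 303.] 811 -611 62 20 63
org [152. 292.] 753 -247 53 45 -27
org [180. 167.] 303 -274 68 50 -20
white [251. 339.] 855 18 65 35 -19
white [208. 260.] 651 -118 45 31 -80
white [173. 256.] 646 -218 47 31 -54
white [182. 229.] 554 -212 47 30 -62
white [246. 228.] 534 -25 46 31 -58
```

View pics/sb.png

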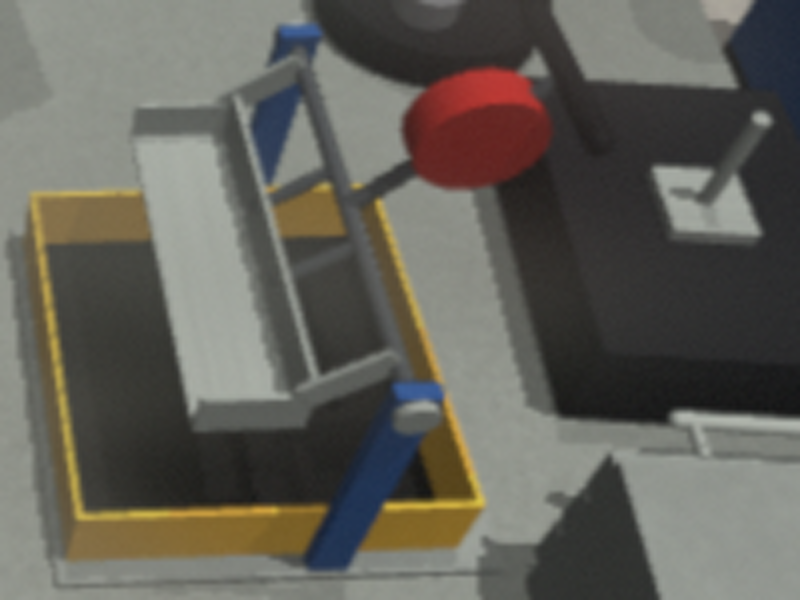

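The red scrap is at top-view pixels (332,225), (270,225) and (299,194). The orange look-alikes at (338,137) and (352,270) are to be left alone. Five plain blocks sit at (299,165), (328,166), (272,200), (328,193) and (299,230). The enlarged crop shows the colours clearly apart, so I'm going to the red at (332,225) first.

```bash
cat >> h.py <<'E'
def yaw():
    s=env.observe();R=s["tcp_rot"];return np.degrees(np.arctan2(R[1,2],R[0,2]))
def go(x,y,z,yw,p=True):
    """shift in scale units to target"""
    s=env.observe();d=(np.array([x,y,z])-s["tool_pos"]*1000)/600
    dy=(yw-yaw()+180)%360-180
    print("shift",np.round(d,3),"turn deg",round(dy,1),"frac",round(np.radians(dy)/.5,3),"t",round(s["time"],2),"w",round(s["width"],3))
def wshot(name,crop=True):
    f=grab_frame("wrist");cv2.imwrite(f"pics/{name}.png",f["img"][:,:,::-1]);return f
def wblocks(f,z=0.034,amin=400,amax=20000,which=("red","white")):
    m,_=masks(f);out=[]
    for k in which:
        c,_=cv2.findContours(m[k].astype(np.uint8),cv2.RETR_EXTERNAL,cv2.CHAIN_APPROX_NONE)
        for q in c:
            if not amin<cv2.contourArea(q)<amax: continue
            w=onplane(f,q[:,0,:],z,True)*1000
            (cx,cy),(w0,h0),an=cv2.minAreaRect(w.astype(np.float32))
            if w0<h0: w0,h0,an=h0,w0,an+90
            if w0<80: print(k,np.round(q[:,0].mean(0)),round(cx,1),round(cy,1),round(w0),round(h0),round((an+90)%180-90,1))
E
python3 -m inch '[[[0.37,0.6,0,0,0,-0.17,0],[0.37,0.6,0,0,0,-0.17,0],[0.37,0.6,0,0,0,-0.17,0],[0.37,0.6,0,0,0,-0.17,0],[0.37,0.6,0,0,0,-0.17,0],[0.37,0.6,-0.1,0,0,-0.17,0],[0.37,0.6,-0.17,0,0,-0.17,0],[0.37,0.6,-0.17,0,0,-0.17,0],[0.37,0.6,-0.17,0,0,-0.17,0]]]' 40
python3 - <<'E'
from h import *
f=wshot("w1");wblocks(f);go(444,-221,28,16)
E
```

```text
time: 1.42
tool_pos: [0.4458, -0.222, 0.15]
tcp_rot: [[0.28, -0.003, 0.96], [-0.96, 0.002, 0.28], [-0.002, -1.0, -0.002]]
wrist_force: [0.9, 0.6, 1.7]
width: 1.001
red [251. 187.] 448.2 -221.6 54 33 14.5
red [ 56. 131.] 451.2 -29.5 54 51 -83.4
red [165.  43.] 548.2 -119.2 58 33 57.9
white [129. 175.] 432.3 -115.8 49 33 58.5
white [276.  66.] 551.5 -212.2 49 33 -63.1
white [69. 46.] 532.0 -25.9 48 33 -58.0
shift [-0.004  0.004 -0.205] turn deg -0.2 frac -0.007 t 1.48 w 1.001
```

View pics/w1.png

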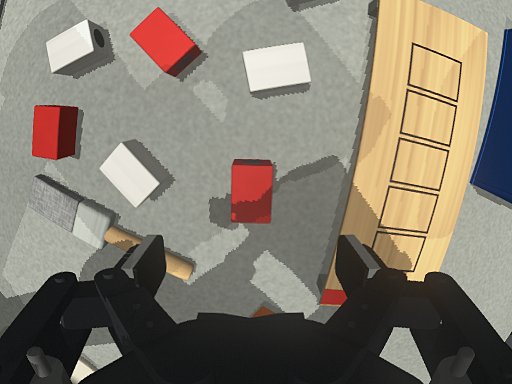

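The wrist view shows the red block centred at (251,187), lying between the open fingers. The top-face fit agrees with the top view to about 2 mm, so I'm grasping it.

```bash
python3 -m inch '[[[0,0,-0.1,0,0,0,0],[0,0,-0.2,0,0,0,0],[0,0,-0.205,0,0,0,0],[0,0,-0.205,0,0,0,255],[0,0,-0.205,0,0,0,255],[0,0,-0.205,0,0,0,255],[0,0,-0.205,0,0,0,255],[0,0,-0.205,0,0,0,255],[0,0,-0.205,0,0,0,255]]]' 60
python3 - <<'E'
from h import *
go(506,222,300,96.3)
E
```

```text
time: 2.6
tool_pos: [0.4469, -0.224, 0.0302]
tcp_rot: [[0.278, 0.003, 0.961], [-0.961, -0.002, 0.278], [0.002, -1.0, 0.002]]
wrist_force: [-3.6, -0.8, 24.6]
width: 0.387
shift [0.098 0.743 0.45 ] turn deg 80.1 frac 2.798 t 2.6 w 0.387
```

```bash
python3 -m inch '[[[0,0,0.1,0,0,0,255],[0,0,0.2,0,0,0.3,255],[0,0.1,0.3,0,0,0.7,255],[0,0.2,0.4,0,0,1,255],[0,0.25,0.45,0,0,1,255]]]' 
python3 -m inch '[[[0.05,0.1,0,0,0,0.4,255],[0.05,0.2,0,0,0,0.8,255],[0.1,0.28,0,0,0,1,255],[0.1,0.28,0,0,0,1,255]]]'
python3 - <<'E'
from h import *
go(506,222,300,96.3)
f=wshot("w2")
E
```

```text
time: 3.22
tool_pos: [0.4454, -0.0894, 0.2832]
tcp_rot: [[0.706, 0.001, 0.708], [-0.708, -0.0, 0.706], [0.001, -1.0, 0.001]]
wrist_force: [2.4, -0.1, -3.6]
width: 0.387
time: 3.72
tool_pos: [0.5071, 0.0803, 0.2816]
tcp_rot: [[0.96, 0.002, 0.279], [-0.279, 0.001, 0.96], [0.001, -1.0, 0.001]]
wrist_force: [0.2, -1.7, -3.9]
width: 0.393
shift [-0.002  0.236  0.031] turn deg 22.5 frac 0.786 t 3.73 w 0.393
```

View pics/w2.png

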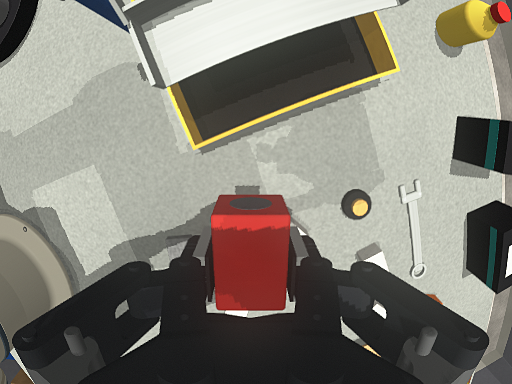

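The wrist view shows the red block held square in the jaws around (250,250). The bucket and bin are ahead, between pixels (130,0) and (400,150).

```bash
python3 -m inch '[[[0,0.1,0.03,0,0,0.3,255],[0,0.2,0.03,0,0,0.6,255],[0,0.236,0.03,0,0,0.786,255],[0,0.236,0.03,0,0,0.786,255],[0,0.236,0.03,0,0,0.786,255],[0,0.236,0.03,0,0,0.786,255]]]'
python3 - <<'E'
from h import *
go(506,222,182,96.3)
f=wshot("w3")
f=grab_frame("scene");cv2.imwrite("pics/s3.png",cv2.resize(f["img"][130:330,230:490,::-1],None,fx=3,fy=3,interpolation=cv2.INTER_CUBIC))
E
```

```text
time: 4.53
tool_pos: [0.5061, 0.2175, 0.299]
tcp_rot: [[0.995, -0.0, -0.101], [0.101, -0.0, 0.995], [-0.0, -1.0, -0.0]]
wrist_force: [-1.1, 0.1, -3.1]
width: 0.388
shift [-0.     0.007 -0.195] turn deg 0.5 frac 0.017 t 4.53 w 0.388
```

View pics/w3.png

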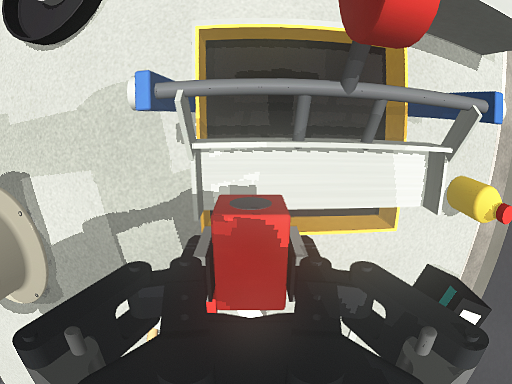

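View pics/s3.png

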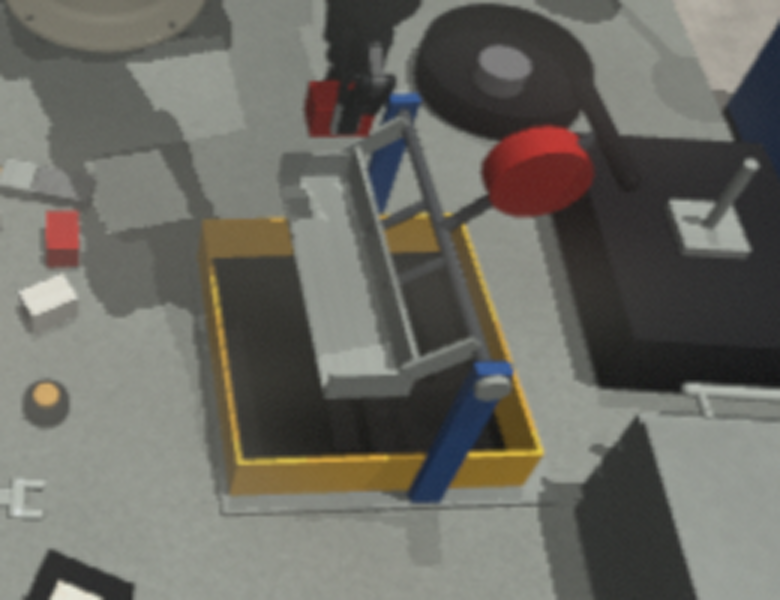

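```bash
cat >> h.py <<'E'
PV=np.array([.563,.305]);SX=np.array([.110,-.994]);SY=np.array([.994,.110])
def st(x,y,z): return np.r_[PV+x*SX+y*SY,z]
E
python3 - <<'E'
from h import *
f=grab_frame("wrist")
for n,p in dict(rearL=st(45,-115,191),rearR=st(45,115,191),frontL=st(109,-115,150),frontR=st(109,115,150),postL=st(0,-142,231),postR=st(0,142,231),chkL=st(109,-115,180),chkR=st(109,115,180)).items():
    p=np.r_[PV+ (0 if 0 else (p[:2]-PV)/1000),p[2]/1000];print(n,proj(f,p,True).round())
E
```

```text
rearL [[188. 155.]]
rearR [[449. 158.]]
frontL [[200. 215.]]
frontR [[419. 211.]]
postL [[134.  97.]]
postR [[502. 114.]]
chkL [[195. 226.]]
chkR [[434. 221.]]
```

Run:
```python
from h import *
f=grab_frame("wrist");im=f["img"][:,:,::-1].copy()
for p in [(45,-115,191),(45,115,191),(109,-115,150),(109,115,150),(0,-142,231),(0,142,231),(109,-115,180),(109,115,180)]:
    a=proj(f,np.r_[PV+(SX*p[0]+SY*p[1])/1000,p[2]/1000],True)[0].round().astype(int);cv2.circle(im,a.tolist(),2,(0,255,0),-1)
cv2.imwrite("pics/w4.png",cv2.resize(im[60:260,110:510],None,fx=2,fy=2))
f=grab_frame("top");im=cv2.resize(f["img"][110:250,30:240,::-1],None,fx=3.8,fy=3.8,interpolation=cv2.INTER_CUBIC)
for p in [(45,-115,191),(45,115,191),(109,-115,150),(109,115,150),(0,-142,231),(0,142,231),(109,-115,180),(109,115,180),(-92,-134,66),(172,134,66),(-92,134,66),(172,-134,66)]:
    a=((proj(f,np.r_[PV+(SX*p[0]+SY*p[1])/1000,p[2]/1000])[0]+.5-[30,110])*3.8).round().astype(int);cv2.circle(im,a.tolist(),3,(0,255,0),-1)
cv2.imwrite("pics/t4.png",im)
```

```text
(no output)
```

View pics/w4.png

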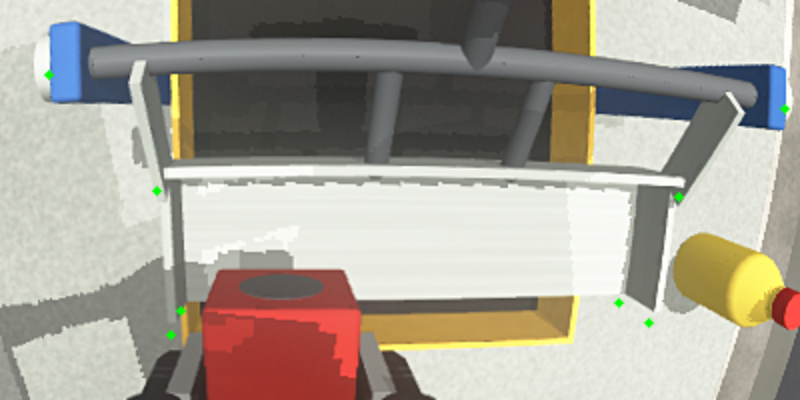

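View pics/t4.png

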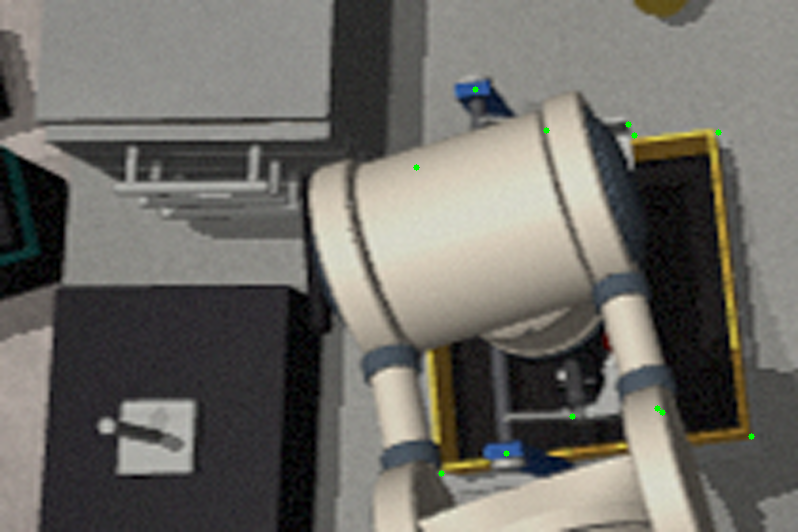

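Wrist and top estimates of the bucket differ by only about 5 mm, so I'm using the mean: slots at (508,225), (573,232) and (639,240).

```bash
python3 -m inch '[[[0.003,0.01,-0.08,0,0,0,255],[0.003,0.01,-0.16,0,0,0,255],[0.003,0.01,-0.185,0,0,0,255],[0.003,0.01,-0.185,0,0,0,255],[0.003,0.01,-0.185,0,0,0,255]]]'
python3 - <<'E'
from h import *
go(508,225,182,96.3)
f=wshot("w5")
E
```

```text
time: 5.4
tool_pos: [0.509, 0.225, 0.1896]
tcp_rot: [[0.995, 0.002, -0.104], [0.104, 0.001, 0.995], [0.003, -1.0, 0.001]]
wrist_force: [0.2, 0.8, -3.2]
width: 0.388
shift [-0.002 -0.    -0.013] turn deg 0.3 frac 0.012 t 5.4 w 0.388
```

View pics/w5.png

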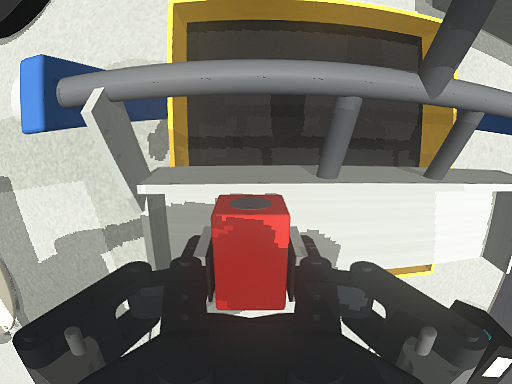

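```bash
python3 -m inch '[[[0,0,-0.006,0,0,0,255],[0,0,-0.012,0,0,0,255],[0,0,-0.012,0,0,0,255],[0,0,-0.012,0,0,0,255]]]'
python3 -m inch '[[[0,0,0,0,0,0,90],[0,0,0,0,0,0,90],[0,0,0,0,0,0,90],[0,0,0,0,0,0,90]]]'
python3 - <<'E'
from h import *
f=wshot("w6");print(env.observe()["width"])
E
```

```text
time: 5.95
tool_pos: [0.5079, 0.2248, 0.1807]
tcp_rot: [[0.995, -0.0, -0.104], [0.104, -0.0, 0.995], [-0.0, -1.0, -0.0]]
wrist_force: [1.1, 0.2, -3.3]
width: 0.386
time: 6.45
tool_pos: [0.508, 0.2247, 0.1807]
tcp_rot: [[0.995, 0.0, -0.104], [0.104, 0.0, 0.995], [0.0, -1.0, 0.0]]
wrist_force: [0.7, -0.5, 0.6]
width: 0.646
0.6439649961530214
```

View pics/w6.png

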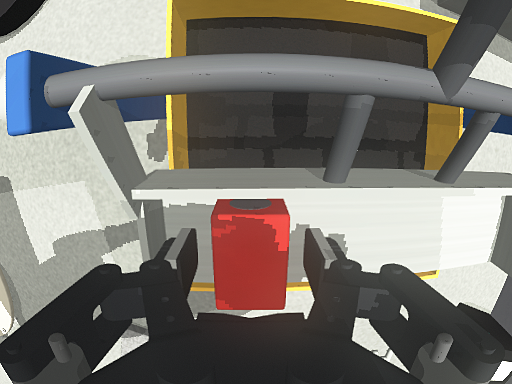

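The block lies flat in the bucket between the opened pads at (250,255). The next red is at (549,-117).

```bash
python3 -m inch '[[[0,0,0.1,0,0,0,90],[0,-0.02,0.18,0,0,0,90],[0.02,-0.12,0.18,0,0,-0.3,0],[0.04,-0.22,0.18,0,0,-0.6,0],[0.06,-0.32,0.18,0,0,-0.9,0],[0.068,-0.42,0.15,0,0,-1,0],[0.068,-0.52,0.05,0,0,-1,0],[0.068,-0.57,-0.04,0,0,-1,0],[0.068,-0.57,-0.04,0,0,-1,0]]]'
python3 - <<'E'
from h import *
go(549,-117,150,58)
E
```

```text
time: 7.62
tool_pos: [0.5473, -0.1189, 0.1539]
tcp_rot: [[0.922, -0.004, 0.388], [-0.388, 0.001, 0.922], [-0.004, -1.0, -0.001]]
wrist_force: [-0.2, -0.1, 0.1]
width: 1.003
shift [ 0.003  0.003 -0.006] turn deg -9.2 frac -0.321 t 7.62 w 1.003
```

```bash
python3 -m inch '[[[0,0,-0.02,0,0,-0.32,0],[0,0,-0.02,0,0,-0.32,0],[0,0,-0.02,0,0,-0.32,0]]]'
python3 - <<'E'
from h import *
f=wshot("w7");wblocks(f);go(549,-117,33,58)
E
```

```text
time: 8.0
tool_pos: [0.549, -0.1171, 0.1452]
tcp_rot: [[0.851, 0.001, 0.525], [-0.525, -0.0, 0.851], [0.001, -1.0, 0.0]]
wrist_force: [-0.4, 0.5, 0.3]
width: 0.997
red [251. 189.] 552.5 -112.3 53 33 57.8
red [101. 158.] 456.3 -20.1 61 38 6.5
white [ 82. 247.] 382.4 -74.2 33 21 78.7
white [394. 231.] 644.1 -216.1 49 33 -53.2
white [355. 134.] 648.4 -117.9 49 33 -79.6
white [172. 111.] 532.4 -25.0 49 33 -57.9
shift [-0.     0.    -0.187] turn deg -0.3 frac -0.012 t 8.05 w 0.998
```

View pics/w7.png

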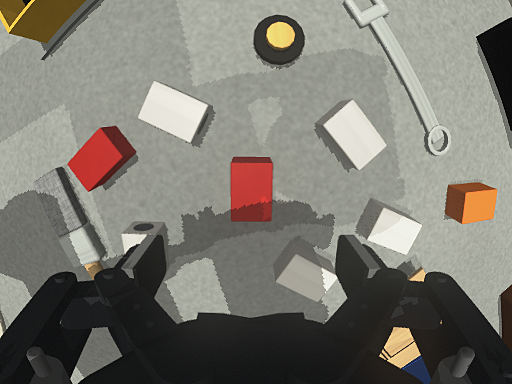

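```bash
python3 -m inch '[[[0.003,0.005,-0.1,0,0,0,0],[0.003,0.005,-0.187,0,0,0,0],[0.003,0.005,-0.187,0,0,0,0],[0.003,0.005,-0.187,0,0,0,255],[0.003,0.005,-0.187,0,0,0,255],[0.003,0.005,-0.187,0,0,0,255],[0.003,0.005,-0.187,0,0,0,255],[0.003,0.005,-0.187,0,0,0,255],[0.003,0.005,-0.187,0,0,0,255]]]' 60
python3 -m inch '[[[0,0,0.1,0,0,0,255],[0,0,0.2,0,0,0,255],[0,0,0.3,0,0,0.3,255],[0.02,0.1,0.4,0,0,0.6,255],[0.04,0.2,0.45,0,0,1,255],[0.08,0.3,0.45,0,0,1,255],[0.12,0.4,0.45,0,0,1,255],[0.14,0.45,0.45,0,0,1,255],[0.14,0.5,0.45,0,0,1,255]]]'
python3 - <<'E'
from h import *
go(639,240,183,96.3)
E
```

```text
time: 9.18
tool_pos: [0.5514, -0.1145, 0.0343]
tcp_rot: [[0.849, 0.003, 0.528], [-0.528, -0.001, 0.849], [0.003, -1.0, 0.001]]
wrist_force: [-0.8, 0.2, 18.6]
width: 0.387
time: 10.3
tool_pos: [0.6349, 0.1887, 0.3027]
tcp_rot: [[0.999, 0.001, 0.054], [-0.054, 0.0, 0.999], [0.001, -1.0, 0.001]]
wrist_force: [0.4, -0.1, -3.3]
width: 0.388
shift [ 0.007  0.086 -0.199] turn deg 9.4 frac 0.328 t 10.3 w 0.388
```

```bash
python3 -m inch '[[[0.007,0.086,0,0,0,0.33,255],[0.007,0.086,0,0,0,0.33,255],[0.007,0.086,-0.08,0,0,0.33,255],[0.007,0.086,-0.16,0,0,0.33,255],[0.007,0.086,-0.185,0,0,0.33,255],[0.007,0.086,-0.185,0,0,0.33,255],[0.007,0.086,-0.185,0,0,0.33,255]]]'
python3 - <<'E'
from h import *
go(639,240,185,96.3)
f=wshot("w8")
E
```

```text
time: 11.18
tool_pos: [0.6398, 0.2375, 0.1937]
tcp_rot: [[0.994, 0.003, -0.109], [0.108, 0.001, 0.994], [0.003, -1.0, 0.0]]
wrist_force: [0.7, 0.5, -3.0]
width: 0.384
shift [-0.001  0.004 -0.014] turn deg 0.1 frac 0.002 t 11.18 w 0.384
```

View pics/w8.png

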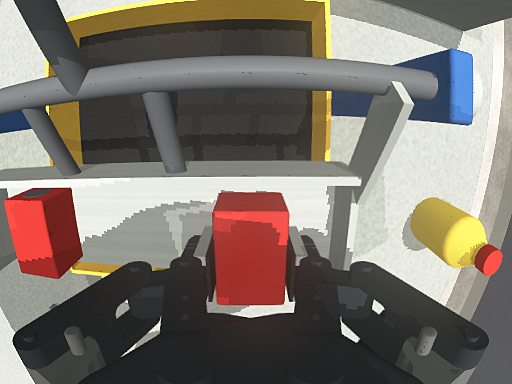

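```bash
python3 -m inch '[[[0,0.002,-0.007,0,0,0,255],[0,0.002,-0.013,0,0,0,255],[0,0.002,-0.013,0,0,0,255],[0,0.002,-0.013,0,0,0,90],[0,0.002,-0.013,0,0,0,90],[0,0.002,-0.013,0,0,0,90],[0,0.002,-0.013,0,0,0,90]]]'
python3 - <<'E'
from h import *
f=wshot("w9");go(451,-20,150,7)
E
```

```text
time: 12.1
tool_pos: [0.6388, 0.2385, 0.1837]
tcp_rot: [[0.994, -0.0, -0.109], [0.109, -0.0, 0.994], [-0.0, -1.0, -0.0]]
wrist_force: [-0.2, 0.3, -0.5]
width: 0.649
shift [-0.313 -0.431 -0.056] turn deg -89.2 frac -3.115 t 12.15 w 0.647
```

View pics/w9.png

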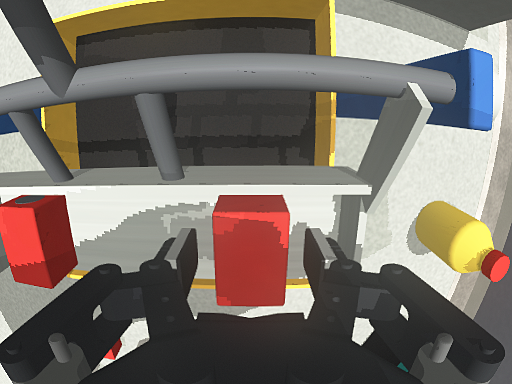

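Two reds now lie in the upright bucket. Next is the third, at (448,-20).

```bash
python3 -m inch '[[[0,0,0.1,0,0,0,90],[0,-0.02,0.18,0,0,0,90],[-0.05,-0.12,0.18,0,0,-0.4,90],[-0.1,-0.2,0.18,0,0,-0.8,0],[-0.16,-0.26,0.18,0,0,-1,0]]]'
python3 -m inch '[[[-0.05,-0.06,-0.03,0,0,-0.4,0],[-0.1,-0.12,-0.1,0,0,-0.8,0],[-0.15,-0.17,-0.2,0,0,-1,0],[-0.15,-0.17,-0.22,0,0,-1,0]]]'
python3 - <<'E'
from h import *
go(449,-20,145,7)
E
```

```text
time: 12.78
tool_pos: [0.5417, 0.0807, 0.2917]
tcp_rot: [[0.922, 0.0, 0.387], [-0.387, -0.0, 0.922], [0.001, -1.0, -0.0]]
wrist_force: [-0.3, 0.3, 0.5]
width: 0.995
time: 13.28
tool_pos: [0.4501, -0.0204, 0.1579]
tcp_rot: [[0.626, -0.003, 0.78], [-0.78, 0.0, 0.626], [-0.002, -1.0, -0.002]]
wrist_force: [0.8, 0.8, 0.4]
width: 0.999
shift [-0.002  0.001 -0.022] turn deg -31.7 frac -1.107 t 13.28 w 0.999
```

```bash
python3 -m inch '[[[0,0,0,0,0,-0.4,0],[0,0,0,0,0,-0.8,0],[0,0,0,0,0,-1,0],[0,0,0,0,0,-1,0]]]'
python3 - <<'E'
from h import *
f=wshot("w10");wblocks(f);go(449,-20,40,7)
E
```

```text
time: 13.78
tool_pos: [0.4528, -0.0195, 0.1598]
tcp_rot: [[0.179, 0.0, 0.984], [-0.984, -0.0, 0.179], [0.0, -1.0, 0.0]]
wrist_force: [0.1, -0.3, 0.4]
width: 1.001
red [248. 192.] 452.0 -17.7 54 33 6.6
white [459. 130.] 551.6 -210.7 49 33 -63.3
white [274. 100.] 532.1 -24.7 49 33 -58.2
white [474.  46.] 643.8 -215.7 49 33 -53.5
white [397.  10.] 645.0 -118.2 49 26 -78.4
shift [-0.006 -0.001 -0.2  ] turn deg -3.5 frac -0.121 t 13.82 w 0.999
```

View pics/w10.png

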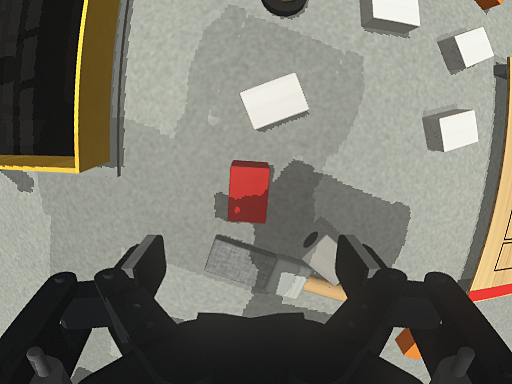

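```bash
python3 -m inch '[[[-0.005,0.002,0,0,0,-0.12,70],[-0.005,0.002,-0.05,0,0,-0.12,70],[-0.005,0.002,-0.15,0,0,-0.12,70],[-0.005,0.002,-0.202,0,0,-0.12,70],[-0.005,0.002,-0.202,0,0,-0.12,70],[-0.005,0.002,-0.202,0,0,-0.12,255],[-0.005,0.002,-0.202,0,0,-0.12,255],[-0.005,0.002,-0.202,0,0,-0.12,255],[-0.005,0.002,-0.202,0,0,-0.12,255],[-0.005,0.002,-0.202,0,0,-0.12,255]]]' 60
python3 -m inch '[[[0,0,0.1,0,0,0,255],[0,0,0.2,0,0,0.3,255],[0,0,0.3,0,0,0.6,255],[0.02,0.06,0.4,0,0,1,255],[0.04,0.1,0.45,0,0,1,255]]]'
python3 -m inch '[[[0.04,0.06,0,0,0,0.4,255],[0.08,0.12,0,0,0,0.8,255],[0.12,0.2,0,0,0,1,255],[0.15,0.24,0,0,0,1,255]]]'
python3 - <<'E'
from h import *
go(573,232,300,96.3)
E
```

```text
time: 15.08
tool_pos: [0.4505, -0.0183, 0.0401]
tcp_rot: [[0.12, 0.003, 0.993], [-0.993, -0.0, 0.12], [0.001, -1.0, 0.003]]
wrist_force: [-1.1, 0.0, 7.3]
width: 0.382
time: 15.7
tool_pos: [0.4736, 0.0425, 0.3126]
tcp_rot: [[0.584, 0.004, 0.812], [-0.812, -0.0, 0.584], [0.003, -1.0, 0.003]]
wrist_force: [1.1, -0.4, -4.0]
width: 0.383
time: 16.2
tool_pos: [0.5638, 0.1879, 0.3098]
tcp_rot: [[0.902, 0.001, 0.432], [-0.432, 0.001, 0.902], [0.001, -1.0, 0.001]]
wrist_force: [0.2, 0.2, -2.8]
width: 0.374
shift [ 0.015  0.073 -0.016] turn deg 31.9 frac 1.114 t 16.2 w 0.374
```

```bash
python3 -m inch '[[[0.015,0.03,0,0,0,0.4,255],[0.015,0.073,0,0,0,0.8,255],[0.015,0.073,0,0,0,1,255],[0.015,0.073,0,0,0,1,255],[0.015,0.073,0,0,0,1,255]]]'
python3 - <<'E'
from h import *
go(573,232,191,96.3);wshot("w11")
E
```

```text
time: 16.82
tool_pos: [0.5725, 0.2292, 0.3092]
tcp_rot: [[0.999, 0.001, -0.046], [0.046, 0.0, 0.999], [0.001, -1.0, 0.0]]
wrist_force: [-0.0, 0.4, -3.3]
width: 0.378
shift [ 0.001  0.005 -0.197] turn deg 3.7 frac 0.128 t 16.82 w 0.378
```

View pics/w11.png

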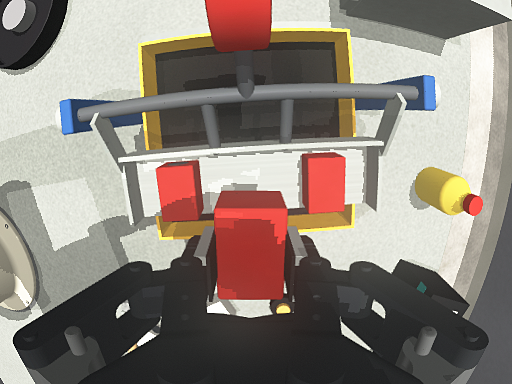

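The two reds show at (180,190) and (324,183), with a free slot between them, so I'm lowering the third into it.

```bash
python3 -m inch '[[[0.001,0.004,-0.08,0,0,0.13,255],[0.001,0.004,-0.16,0,0,0.13,255],[0.001,0.004,-0.19,0,0,0.13,255],[0.001,0.004,-0.197,0,0,0.13,255],[0.001,0.004,-0.197,0,0,0.13,255],[0.001,0.004,-0.197,0,0,0.13,255]]]'
python3 - <<'E'
from h import *
go(573,232,191,96.3)
E
```

```text
time: 17.62
tool_pos: [0.5739, 0.2321, 0.1914]
tcp_rot: [[0.994, 0.002, -0.113], [0.113, 0.001, 0.994], [0.002, -1.0, 0.0]]
wrist_force: [0.4, 0.0, -3.8]
width: 0.382
shift [-0.002 -0.    -0.001] turn deg -0.2 frac -0.007 t 17.62 w 0.382
```

```bash
python3 -m inch '[[[0,0,0,0,0,0,100],[0,0,0,0,0,0,100],[0,0,0,0,0,0,100],[0,0,0.1,0,0,0,100],[0,0,0.2,0,0,0,100],[0,-0.08,0.3,0,0,0,100],[0,-0.16,0.4,0,0,0,100],[0,-0.25,0.45,0,0,0,100],[0,-0.3,0.45,0,0,0,100]]]'
python3 -m inch '[[[0,0,0,0,0,0,255],[0,0,0,0,0,0,255],[0,0,0,0,0,0,255],[0,0,0,0,0,0,255],[0,0,0,0,0,0,255],[0,0,0,0,0,0,255],[0,0,0,0,0,0,255],[0,0,0,0,0,0,255]]]'
python3 - <<'E'
from h import *
wshot("w12");f=grab_frame("scene");cv2.imwrite("pics/s12.png",cv2.resize(f["img"][130:330,230:490,::-1],None,fx=3,fy=3,interpolation=cv2.INTER_CUBIC))
E
```

```text
time: 18.75
tool_pos: [0.5735, 0.0506, 0.4629]
tcp_rot: [[0.993, 0.004, -0.114], [0.114, -0.0, 0.993], [0.004, -1.0, -0.0]]
wrist_force: [-0.3, -0.1, -0.5]
width: 0.608
time: 19.75
tool_pos: [0.5733, 0.052, 0.4603]
tcp_rot: [[0.994, -0.0, -0.114], [0.114, -0.0, 0.994], [-0.0, -1.0, 0.0]]
wrist_force: [0.3, -0.6, -0.2]
width: 0.003
```

View pics/w12.png

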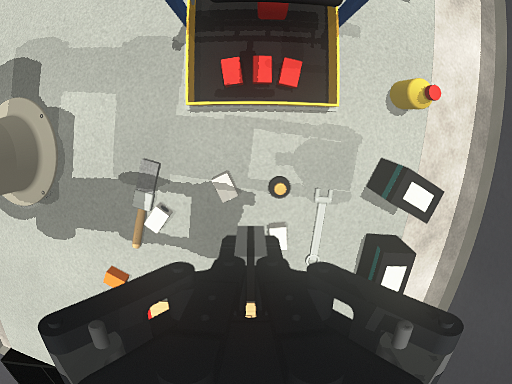

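View pics/s12.png

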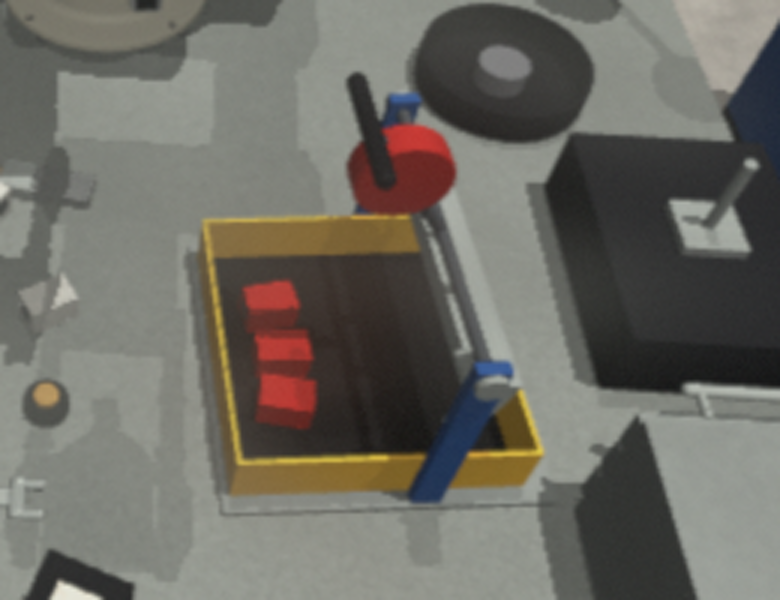

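The wrist and scene views show the bucket tipped and all three reds in the bin, at about wrist (231,71), (262,69) and (290,73). Next I push the bar, whose middle is near (574,224,334).

```bash
python3 -m inch '[[[-0.045,0.1,0,0,0,0,255],[-0.045,0.2,0,0,0,0,255],[-0.045,0.2,-0.1,0,0,0,255],[-0.045,0.2,-0.19,0,0,0,255],[-0.045,0.2,-0.19,0,0,0,255],[-0.045,0.2,-0.19,0,0,0,255]]]'
python3 - <<'E'
from h import *
print(env.observe()["tool_pos"]);f=wshot("w13");f=grab_frame("scene");cv2.imwrite("pics/s13.png",cv2.resize(f["img"][80:280,230:490,::-1],None,fx=3,fy=3,interpolation=cv2.INTER_CUBIC))
E
```

```text
time: 20.6
tool_pos: [0.5473, 0.172, 0.3485]
tcp_rot: [[0.994, 0.003, -0.113], [0.113, 0.001, 0.994], [0.003, -1.0, 0.0]]
wrist_force: [-0.2, 0.1, 0.6]
width: -0.0
[0.54733261 0.17198648 0.34854863]
```

View pics/w13.png

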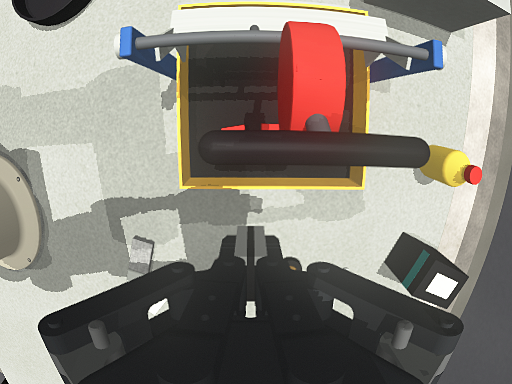

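View pics/s13.png

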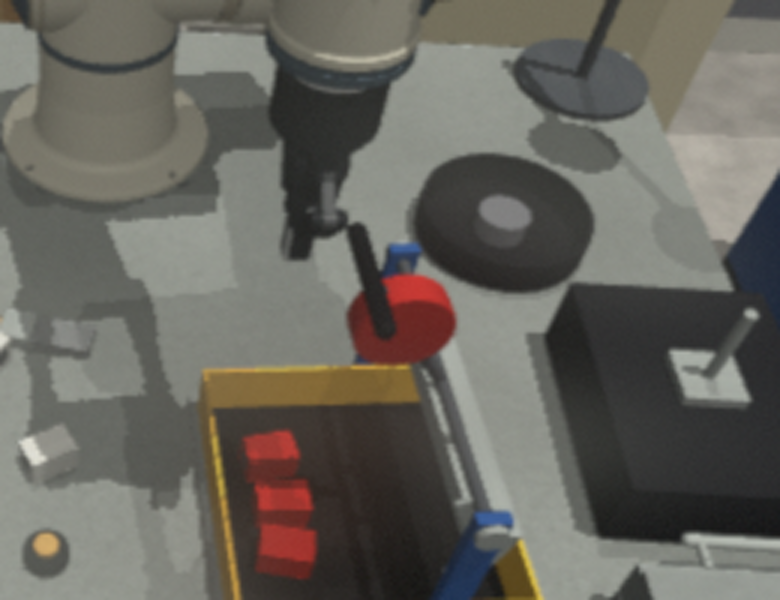

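The wrist view shows the bar from x=200 to x=428 at row 150. The closed fingers at x=250 line up with it, left of the disc (280 to 345), so I'm pushing.

```bash
python3 -m inch '[[[-0.004,0.04,0,0,0,0,255],[-0.009,0.08,0,0,0,0,255],[-0.013,0.12,0,0,0,0,255],[-0.018,0.16,0,0,0,0,255],[-0.022,0.2,0,0,0,0,255],[-0.026,0.24,0,0,0,0,255],[-0.029,0.26,0,0,0,0,255],[-0.029,0.26,0,0,0,0,255]]]'
python3 - <<'E'
from h import *
print(env.observe()["tool_pos"]);f=wshot("w14")
E
```

```text
time: 21.7
tool_pos: [0.5291, 0.3283, 0.3471]
tcp_rot: [[0.993, 0.001, -0.115], [0.115, 0.001, 0.993], [0.001, -1.0, 0.0]]
wrist_force: [0.9, 0.4, 0.2]
width: 0.002
[0.52913338 0.32833596 0.3471197 ]
```

View pics/w14.png

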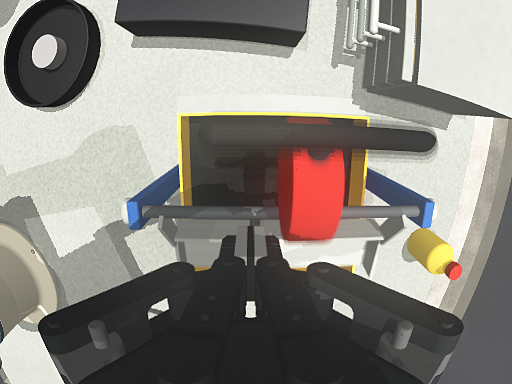

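```bash
python3 -m inch '[[[0,0,0.08,0,0,0,255],[0,0,0.16,0,0,0,255],[0,-0.1,0.16,0,0,0,255],[0,-0.2,0.16,0,0,0,255],[0,-0.3,0.16,0,0,0,100],[0,-0.4,0.16,0,0,-0.3,100],[0,-0.5,0.16,0,0,-0.6,100],[0,-0.5,0.1,0,0,-1,0]]]'
python3 - <<'E'
from h import *
wshot("w15");f=grab_frame("scene");cv2.imwrite("pics/s15.png",cv2.resize(f["img"][120:320,160:420,::-1],None,fx=3,fy=3,interpolation=cv2.INTER_CUBIC))
print(env.observe()["tool_pos"],yaw())
E
```

```text
time: 22.75
tool_pos: [0.5297, 0.0233, 0.4083]
tcp_rot: [[0.927, 0.005, 0.375], [-0.375, -0.001, 0.927], [0.006, -1.0, 0.001]]
wrist_force: [-0.4, 0.2, -0.3]
width: 0.802
[0.52742546 0.02628906 0.40385503] 68.25716410204382
```

View pics/s15.png

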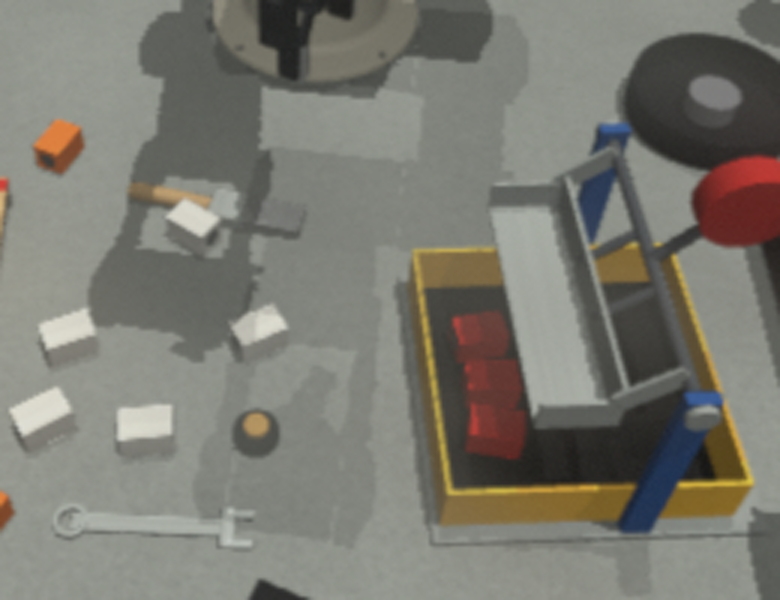

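The scene view shows the bucket upright again and the three reds in the bin. One plain block has been knocked next to the brush, now at scene (224,195), and the brush itself is unmoved. I'm starting with the plain at (532,-25).

```bash
python3 -m inch '[[[0,-0.07,-0.1,0,0,-0.4,0],[0,-0.07,-0.2,0,0,-0.8,0],[0.005,-0.08,-0.3,0,0,-1,0],[0.005,-0.08,-0.4,0,0,-1,0],[0.005,-0.08,-0.42,0,0,-1,0]]]'
python3 - <<'E'
from h import *
f=wshot("w16");wblocks(f,which=["white"]);go(532,-25,45,32)
E
```

```text
time: 23.48
tool_pos: [0.5308, -0.0197, 0.1524]
tcp_rot: [[0.646, -0.005, 0.764], [-0.764, 0.001, 0.646], [-0.004, -1.0, -0.003]]
wrist_force: [-0.5, -0.2, 0.6]
width: 1.001
white [461. 230.] 644.4 -215.1 49 33 -54.2
white [253. 189.] 532.9 -24.4 48 33 -58.0
white [416. 164.] 648.7 -117.3 49 33 -79.2
white [392.  35.] 716.4 -20.0 31 25 1.8
shift [ 0.001 -0.009 -0.18 ] turn deg -8.2 frac -0.285 t 23.52 w 0.998
```

View pics/w16.png

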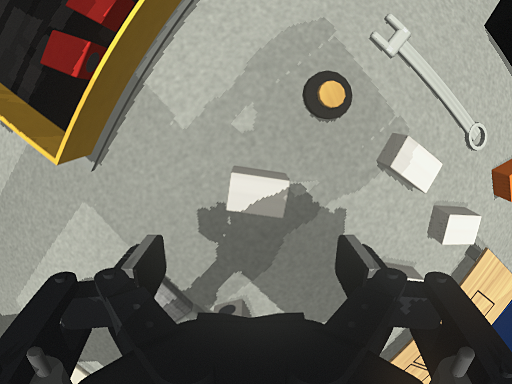

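```bash
python3 -m inch '[[[0.002,-0.009,-0.02,0,0,-0.28,0],[0.002,-0.009,-0.1,0,0,-0.28,0],[0.002,-0.009,-0.187,0,0,-0.28,0],[0.002,-0.009,-0.187,0,0,-0.28,0],[0.002,-0.009,-0.187,0,0,-0.28,255],[0.002,-0.009,-0.187,0,0,-0.28,255],[0.002,-0.009,-0.187,0,0,-0.28,255],[0.002,-0.009,-0.187,0,0,-0.28,255],[0.002,-0.009,-0.187,0,0,-0.28,255]]]' 60
python3 - <<'E'
from h import *
go(426,-379,180,7.8)
E
```

```text
time: 24.65
tool_pos: [0.5347, -0.0256, 0.0448]
tcp_rot: [[0.529, 0.004, 0.848], [-0.848, -0.001, 0.529], [0.003, -1.0, 0.003]]
wrist_force: [-2.3, 0.9, 22.2]
width: 0.566
shift [-0.181 -0.589  0.225] turn deg -24.2 frac -0.843 t 24.65 w 0.566
```

```bash
python3 -m inch '[[[0,0,0.1,0,0,0,255],[0,-0.05,0.2,0,0,-0.2,255],[-0.03,-0.15,0.25,0,0,-0.5,255],[-0.06,-0.25,0.25,0,0,-0.84,255],[-0.09,-0.35,0.25,0,0,-0.84,255],[-0.12,-0.45,0.25,0,0,-0.84,255],[-0.15,-0.53,0.25,0,0,-0.84,255],[-0.18,-0.589,0.23,0,0,-0.84,255],[-0.18,-0.589,0.2,0,0,-0.84,255],[-0.18,-0.589,0.15,0,0,-0.84,255]]]'
python3 - <<'E'
from h import *
f=wshot("w17");go(426,-379,76,7.8)
E
```

```text
time: 25.9
tool_pos: [0.4253, -0.38, 0.1336]
tcp_rot: [[0.136, 0.002, 0.991], [-0.991, -0.003, 0.136], [0.003, -1.0, 0.002]]
wrist_force: [0.3, -0.1, -3.4]
width: 0.557
shift [ 0.003 -0.001 -0.089] turn deg -0.0 frac -0.001 t 25.95 w 0.561
```

View pics/w17.png

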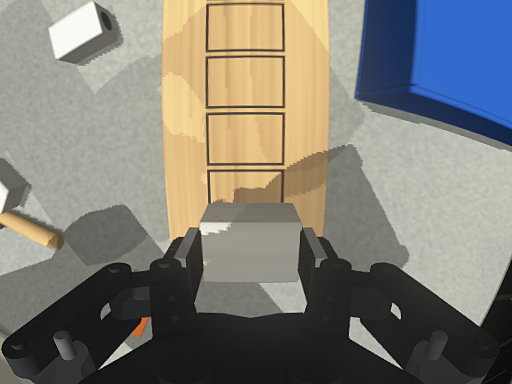

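Run:
```python
from h import *
f=grab_frame("wrist")
c=[(207,113),(284,113),(284,164),(207,164)];c2=[(207,57),(284,57),(284,107),(207,107)]
for k in(c,c2):
    p=onplane(f,k,.03,True)*1000;print(p.round(1).tolist(),p.mean(0).round(1))
cv2.imwrite("pics/w18.png",cv2.resize(f["img"][:200,140:350,::-1],None,fx=3,fy=3))
go(426,-379,76,7.8)
```

```text
[[485.3, -337.3], [492.8, -393.3], [455.2, -399.1], [447.3, -341.8]] [ 470.1 -367.9]
[[527.0, -331.7], [534.4, -387.4], [497.2, -392.6], [489.7, -336.8]] [ 512.1 -362.1]
shift [ 0.003 -0.002 -0.092] turn deg -0.1 frac -0.002 t 26.0 w 0.562
```

View pics/w18.png

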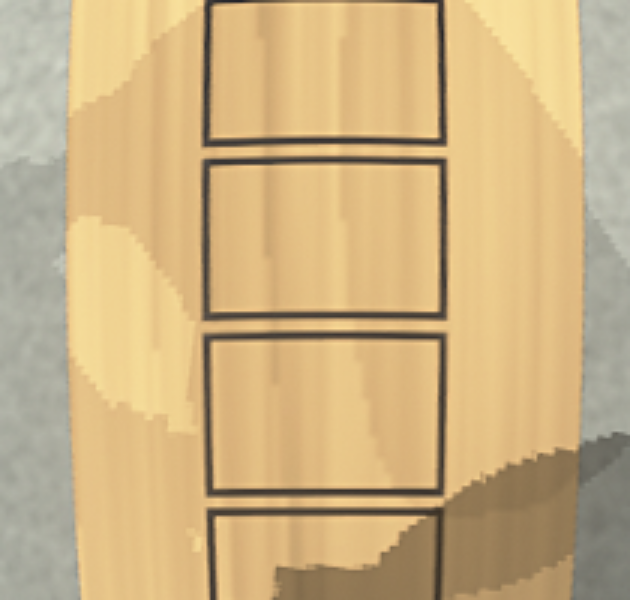

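```bash
python3 -m inch '[[[0.002,0.004,-0.05,0,0,0,255],[0.002,0.004,-0.085,0,0,0,255],[0.002,0.004,-0.092,0,0,0,255],[0.002,0.004,-0.092,0,0,0,255],[0.002,0.004,-0.092,0,0,0,255]]]'
python3 - <<'E'
from h import *
f=wshot("w19");go(426,-376,76,7.8);print(env.observe()["wrist_force"])
E
```

```text
time: 26.62
tool_pos: [0.4268, -0.3769, 0.0782]
tcp_rot: [[0.137, 0.001, 0.991], [-0.991, -0.001, 0.137], [0.001, -1.0, 0.001]]
wrist_force: [-0.0, 0.5, -3.0]
width: 0.561
shift [-0.001  0.001 -0.003] turn deg -0.1 frac -0.002 t 26.68 w 0.564
[-0.02156357 -0.42650219 -3.36508217]
```

View pics/w19.png

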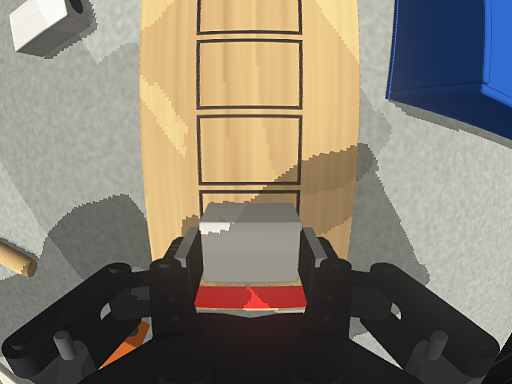

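```bash
python3 -m inch '[[[0,0,-0.003,0,0,0,255],[0,0,-0.003,0,0,0,255],[0,0,-0.003,0,0,0,60],[0,0,-0.003,0,0,0,0],[0,0,-0.003,0,0,0,0],[0,0,-0.003,0,0,0,0],[0,0,0.1,0,0,0,0],[0,0,0.15,0,0,0,0],[0,0,0.15,0,0,0,0]]]'
python3 - <<'E'
from h import *
f=wshot("w20");wblocks(f,z=.064,which=["white"]);wblocks(f,z=.034,which=["white"]);go(551.5,-212.5,150,27)
E
```

```text
time: 27.8
tool_pos: [0.4272, -0.3774, 0.1692]
tcp_rot: [[0.137, 0.003, 0.991], [-0.991, -0.003, 0.137], [0.004, -1.0, 0.003]]
wrist_force: [0.4, -0.3, 0.3]
width: 0.998
white [241. 190.] 431.4 -370.3 39 16 -82.2
white [  9. 192.] 395.8 -132.1 60 42 -29.6
white [95. 39.] 543.9 -230.7 43 29 -63.1
white [241. 190.] 423.5 -370.7 44 18 -82.2
white [  9. 192.] 383.1 -100.7 68 48 -29.6
white [95. 39.] 550.9 -212.4 49 33 -63.1
shift [ 0.208  0.274 -0.029] turn deg 19.1 frac 0.668 t 27.85 w 1.0
```

View pics/w20.png

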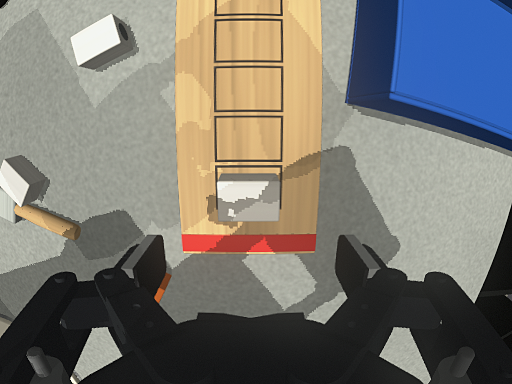

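Run:
```python
from h import *
f=grab_frame("wrist")
cv2.imwrite("pics/w21.png",cv2.resize(f["img"][50:250,180:320,::-1],None,fx=4,fy=4,interpolation=cv2.INTER_CUBIC)[200:])
```

```text
(no output)
```

View pics/w21.png

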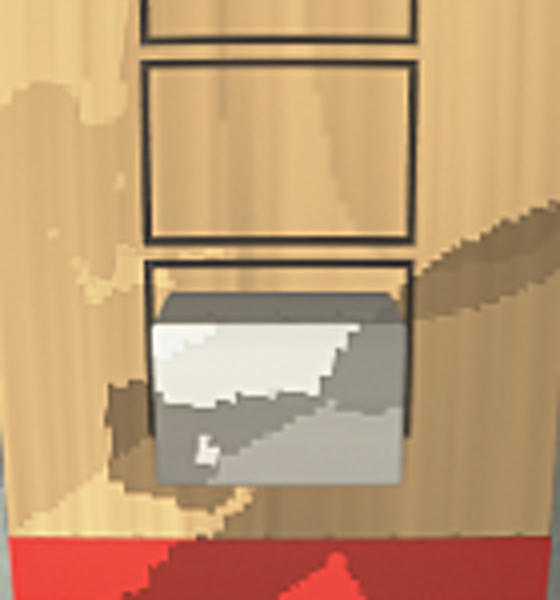

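The block in space 0 is about 3 mm towards the stripe and centred sideways, which is within tolerance, so I'll add 3 mm in x for the next ones. Next is the plain at (551,-212).

```bash
python3 -m inch '[[[0.08,0.1,0,0,0,0.3,0],[0.15,0.2,0,0,0,0.6,0],[0.208,0.274,-0.03,0,0,0.67,0],[0.208,0.274,-0.03,0,0,0.67,0],[0.208,0.274,-0.03,0,0,0.67,0],[0.208,0.274,-0.03,0,0,0.67,0]]]'
python3 - <<'E'
from h import *
f=wshot("w22");wblocks(f,which=["white"]);go(551.5,-212.5,40,27)
E
```

```text
time: 28.65
tool_pos: [0.5504, -0.213, 0.1485]
tcp_rot: [[0.454, -0.001, 0.891], [-0.891, 0.0, 0.454], [-0.0, -1.0, -0.001]]
wrist_force: [-1.5, 0.8, -0.0]
width: 0.997
white [247. 189.] 552.1 -211.5 48 30 -63.0
white [308.  95.] 644.3 -216.8 49 33 -53.9
white [201.  36.] 648.6 -118.5 49 33 -79.1
shift [ 0.002  0.001 -0.181] turn deg 0.0 frac 0.001 t 28.7 w 1.002
```

View pics/w22.png

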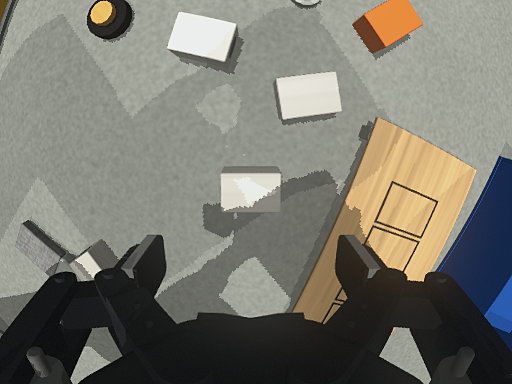

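```bash
python3 -m inch '[[[0.002,0.001,-0.08,0,0,0,0],[0.002,0.001,-0.178,0,0,0,0],[0.002,0.001,-0.178,0,0,0,0],[0.002,0.001,-0.178,0,0,0,255],[0.002,0.001,-0.178,0,0,0,255],[0.002,0.001,-0.178,0,0,0,255],[0.002,0.001,-0.178,0,0,0,255],[0.002,0.001,-0.178,0,0,0,255]]]' 60
python3 - <<'E'
from h import *
go(473,-370,150,7.8)
E
```

```text
time: 29.7
tool_pos: [0.5534, -0.2123, 0.0448]
tcp_rot: [[0.455, 0.003, 0.89], [-0.89, -0.002, 0.455], [0.003, -1.0, 0.002]]
wrist_force: [-3.6, -1.5, 13.6]
width: 0.564
shift [-0.134 -0.263  0.175] turn deg -19.3 frac -0.672 t 29.7 w 0.564
```

```bash
python3 -m inch '[[[0,0,0.1,0,0,0,255],[0,0,0.18,0,0,-0.2,255],[-0.04,-0.09,0.18,0,0,-0.4,255],[-0.08,-0.18,0.18,0,0,-0.67,255],[-0.13,-0.263,0.15,0,0,-0.67,255],[-0.133,-0.263,0.08,0,0,-0.67,255],[-0.133,-0.263,0.08,0,0,-0.67,255],[-0.133,-0.263,0.08,0,0,-0.67,255]]]'
python3 - <<'E'
from h import *
f=wshot("w23");go(473,-370,76,7.8)
E
```

```text
time: 30.7
tool_pos: [0.4734, -0.3692, 0.0919]
tcp_rot: [[0.138, 0.001, 0.99], [-0.99, -0.001, 0.138], [0.001, -1.0, 0.001]]
wrist_force: [-1.1, -0.2, -2.1]
width: 0.561
shift [-0.001 -0.001 -0.027] turn deg -0.1 frac -0.004 t 30.75 w 0.561
```

View pics/w23.png

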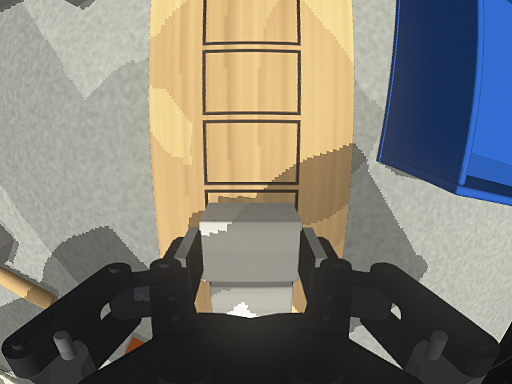

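```bash
python3 -m inch '[[[0,-0.001,-0.015,0,0,0,255],[0,-0.001,-0.026,0,0,0,255],[0,-0.001,-0.026,0,0,0,255],[0,-0.001,-0.026,0,0,0,255],[0,-0.001,-0.026,0,0,0,60],[0,-0.001,-0.026,0,0,0,0],[0,-0.001,-0.026,0,0,0,0],[0,-0.001,-0.026,0,0,0,0],[0,-0.001,0.08,0,0,0,0],[0,-0.001,0.13,0,0,0,0]]]'
python3 - <<'E'
from h import *
f=grab_frame("wrist");go(644,-217,150,36.5)
cv2.imwrite("pics/w24.png",cv2.resize(f["img"][50:250,180:320,::-1],None,fx=4,fy=4,interpolation=cv2.INTER_CUBIC)[200:])
E
```

```text
time: 32.0
tool_pos: [0.4731, -0.3704, 0.1706]
tcp_rot: [[0.137, 0.002, 0.991], [-0.991, -0.002, 0.137], [0.002, -1.0, 0.001]]
wrist_force: [0.0, 0.4, -0.3]
width: 0.997
shift [ 0.283  0.257 -0.04 ] turn deg 28.6 frac 0.999 t 32.05 w 1.003
```

View pics/w24.png

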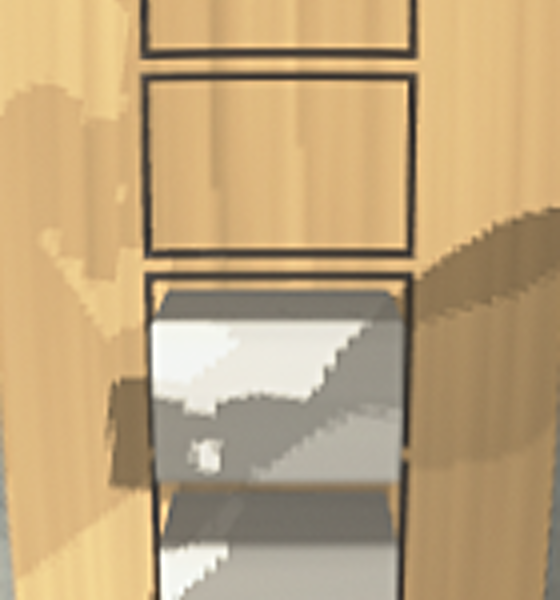

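Space 1 is centred: the gap to its outline is about 3.5 mm, as designed. Next is the plain at (644,-217), with jaws partly closed to clear the shelf corner.

```bash
python3 -m inch '[[[0.1,0.09,0,0,0,0.3,0],[0.19,0.17,0,0,0,0.6,0],[0.28,0.25,-0.03,0,0,1,40],[0.283,0.257,-0.04,0,0,1,40],[0.283,0.257,-0.04,0,0,1,40],[0.283,0.257,-0.04,0,0,1,40],[0.283,0.257,-0.04,0,0,1,40]]]'
python3 - <<'E'
from h import *
f=wshot("w25");wblocks(f,which=["white"]);go(644.3,-217,44,36)
E
```

```text
time: 32.92
tool_pos: [0.6418, -0.2166, 0.1444]
tcp_rot: [[0.594, 0.0, 0.804], [-0.804, -0.0, 0.594], [0.0, -1.0, -0.0]]
wrist_force: [1.0, 0.2, 0.9]
width: 0.843
white [250. 190.] 644.6 -216.7 48 33 -53.5
white [158. 118.] 649.1 -118.6 49 33 -79.5
shift [ 0.004 -0.001 -0.167] turn deg -0.4 frac -0.015 t 32.98 w 0.846
```

View pics/w25.png

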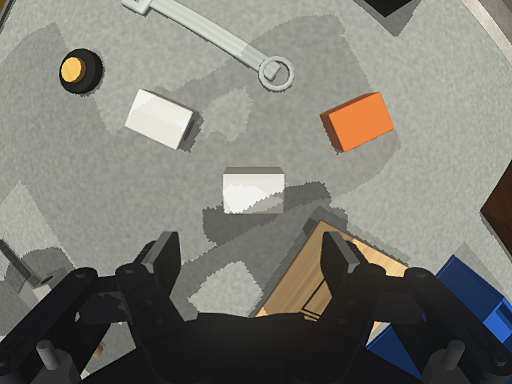

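```bash
python3 -m inch '[[[0.003,-0.001,-0.06,0,0,0,40],[0.003,-0.001,-0.12,0,0,0,40],[0.003,-0.001,-0.168,0,0,0,40],[0.003,-0.001,-0.168,0,0,0,40],[0.003,-0.001,-0.168,0,0,0,255],[0.003,-0.001,-0.168,0,0,0,255],[0.003,-0.001,-0.168,0,0,0,255],[0.003,-0.001,-0.168,0,0,0,255],[0.003,-0.001,-0.168,0,0,0,255]]]' 60
python3 - <<'E'
from h import *
go(516,-364,150,7.8)
E
```

```text
time: 34.1
tool_pos: [0.645, -0.2169, 0.0454]
tcp_rot: [[0.595, 0.003, 0.804], [-0.804, -0.001, 0.595], [0.003, -1.0, 0.001]]
wrist_force: [-2.7, -1.8, 7.9]
width: 0.562
shift [-0.215 -0.245  0.174] turn deg -28.7 frac -1.002 t 34.1 w 0.562
```

```bash
python3 -m inch '[[[0,0,0.1,0,0,0,255],[0,0,0.18,0,0,-0.2,255],[-0.07,-0.08,0.18,0,0,-0.6,255],[-0.14,-0.16,0.18,0,0,-1,255],[-0.214,-0.245,0.15,0,0,-1,255],[-0.214,-0.245,0.08,0,0,-1,255],[-0.214,-0.245,0.08,0,0,-1,255],[-0.214,-0.245,0.08,0,0,-1,255]]]'
python3 - <<'E'
from h import *
f=wshot("w26");go(516,-364,76.5,7.8)
E
```

```text
time: 35.1
tool_pos: [0.5168, -0.3631, 0.093]
tcp_rot: [[0.138, 0.001, 0.99], [-0.99, -0.001, 0.138], [0.001, -1.0, 0.001]]
wrist_force: [0.2, 0.1, -2.2]
width: 0.563
shift [-0.002 -0.002 -0.028] turn deg -0.1 frac -0.005 t 35.15 w 0.562
```

View pics/w26.png

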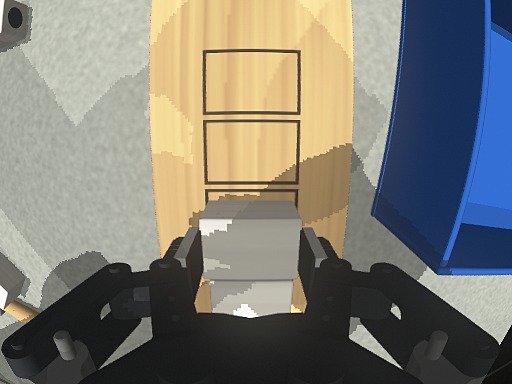

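```bash
python3 -m inch '[[[-0.001,-0.001,-0.015,0,0,0,255],[-0.001,-0.001,-0.027,0,0,0,255],[-0.001,-0.001,-0.027,0,0,0,255],[-0.001,-0.001,-0.027,0,0,0,255],[-0.001,-0.001,-0.027,0,0,0,60],[-0.001,-0.001,-0.027,0,0,0,0],[-0.001,-0.001,-0.027,0,0,0,0],[-0.001,-0.001,-0.027,0,0,0,0],[-0.001,-0.001,0.08,0,0,0,0],[-0.001,-0.001,0.13,0,0,0,0]]]'
python3 - <<'E'
from h import *
f=grab_frame("wrist");go(648.5,-118.5,150,10.5)
cv2.imwrite("pics/w27.png",cv2.resize(f["img"][50:250,180:320,::-1],None,fx=4,fy=4,interpolation=cv2.INTER_CUBIC)[200:])
E
```

```text
time: 36.4
tool_pos: [0.5157, -0.3644, 0.1718]
tcp_rot: [[0.137, 0.002, 0.991], [-0.991, -0.002, 0.137], [0.002, -1.0, 0.002]]
wrist_force: [0.2, 0.0, -0.3]
width: 1.0
shift [ 0.22   0.411 -0.042] turn deg 2.6 frac 0.092 t 36.45 w 0.999
```

View pics/w27.png

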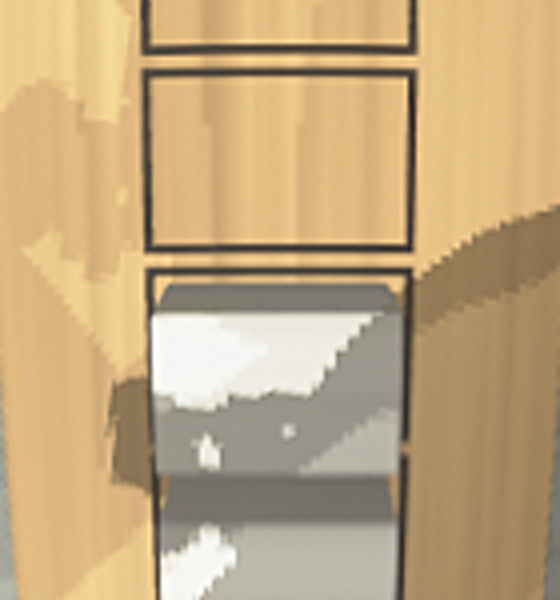

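Space 2 is good (gap about 3 mm). Next is the plain at (648,-118). The puck is nearby, so the jaws stay partly closed.

```bash
python3 -m inch '[[[0.05,0.09,0,0,0,0.05,40],[0.1,0.19,0,0,0,0.09,40],[0.15,0.28,0,0,0,0.09,40],[0.2,0.37,-0.03,0,0,0.09,40],[0.22,0.411,-0.04,0,0,0.09,40],[0.22,0.411,-0.04,0,0,0.09,40],[0.22,0.411,-0.04,0,0,0.09,40]]]'
python3 - <<'E'
from h import *
f=wshot("w28");wblocks(f,which=["white"]);go(648.5,-118.5,44,10.5)
E
```

```text
time: 37.33
tool_pos: [0.6469, -0.1177, 0.1452]
tcp_rot: [[0.181, -0.0, 0.983], [-0.983, -0.0, 0.181], [0.0, -1.0, -0.0]]
wrist_force: [-0.1, 0.5, 0.7]
width: 0.839
white [248. 185.] 654.0 -115.7 45 21 -79.5
white [166.  76.] 729.9 -33.8 32 25 2.4
shift [ 0.003 -0.001 -0.169] turn deg 0.1 frac 0.003 t 37.38 w 0.845
```

View pics/w28.png

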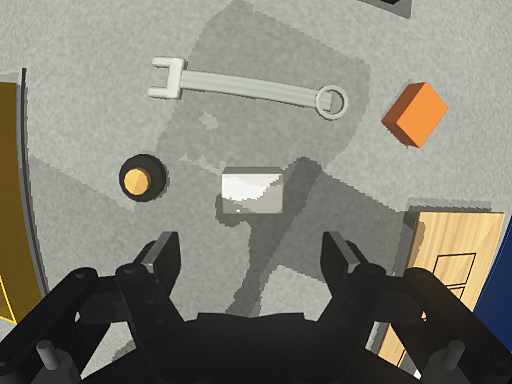

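```bash
python3 -m inch '[[[0.003,-0.001,-0.06,0,0,0,40],[0.003,-0.001,-0.12,0,0,0,40],[0.003,-0.001,-0.168,0,0,0,40],[0.003,-0.001,-0.168,0,0,0,40],[0.003,-0.001,-0.168,0,0,0,255],[0.003,-0.001,-0.168,0,0,0,255],[0.003,-0.001,-0.168,0,0,0,255],[0.003,-0.001,-0.168,0,0,0,255],[0.003,-0.001,-0.168,0,0,0,255]]]' 60
python3 - <<'E'
from h import *
go(560,-358,150,7.8)
E
```

```text
time: 38.5
tool_pos: [0.6498, -0.1185, 0.0465]
tcp_rot: [[0.181, 0.003, 0.983], [-0.983, -0.001, 0.181], [0.002, -1.0, 0.002]]
wrist_force: [-1.6, -1.5, 5.8]
width: 0.564
shift [-0.15  -0.399  0.172] turn deg -2.6 frac -0.092 t 38.5 w 0.564
```

```bash
python3 -m inch '[[[0,0,0.1,0,0,0,255],[0,-0.02,0.18,0,0,0,255],[-0.04,-0.11,0.18,0,0,-0.09,255],[-0.08,-0.2,0.18,0,0,-0.09,255],[-0.12,-0.3,0.18,0,0,-0.09,255],[-0.149,-0.399,0.16,0,0,-0.09,255],[-0.149,-0.399,0.08,0,0,-0.09,255],[-0.149,-0.399,0.08,0,0,-0.09,255],[-0.149,-0.399,0.08,0,0,-0.09,255]]]'
python3 - <<'E'
from h import *
f=wshot("w29");go(560,-358,77.5,7.8)
E
```

```text
time: 39.62
tool_pos: [0.5604, -0.357, 0.0943]
tcp_rot: [[0.138, 0.001, 0.99], [-0.99, -0.001, 0.138], [0.001, -1.0, 0.001]]
wrist_force: [0.6, -0.1, -2.8]
width: 0.562
shift [-0.001 -0.002 -0.029] turn deg -0.1 frac -0.004 t 39.67 w 0.562
```

View pics/w29.png

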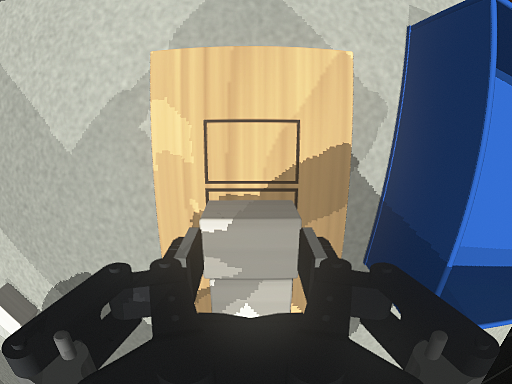

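```bash
python3 - <<'E'
from h import *
f=grab_frame("top")
print(onplane(f,[(398,150),(400,203)],.08)*1000)
E
python3 -m inch '[[[0,-0.001,-0.015,0,0,0,255],[0,-0.001,-0.027,0,0,0,255],[0,-0.001,-0.027,0,0,0,255],[0,-0.001,-0.027,0,0,0,255],[0,-0.001,-0.027,0,0,0,60],[0,-0.001,-0.027,0,0,0,40],[0,-0.001,-0.027,0,0,0,40],[0,-0.001,-0.027,0,0,0,40],[0,-0.001,0.08,0,0,0,40],[0,-0.001,0.13,0,0,0,40]]]'
python3 - <<'E'
from h import *
f=grab_frame("wrist")
cv2.imwrite("pics/w30.png",cv2.resize(f["img"][50:250,180:320,::-1],None,fx=4,fy=4,interpolation=cv2.INTER_CUBIC)[200:])
E
```

```text
[[ 684.43241579 -440.5408835 ]
 [ 509.35816127 -436.14662992]]
time: 40.98
tool_pos: [0.5602, -0.3584, 0.1732]
tcp_rot: [[0.137, 0.002, 0.991], [-0.991, -0.002, 0.137], [0.002, -1.0, 0.002]]
wrist_force: [-0.0, -0.6, -0.9]
width: 0.846
```

View pics/w30.png

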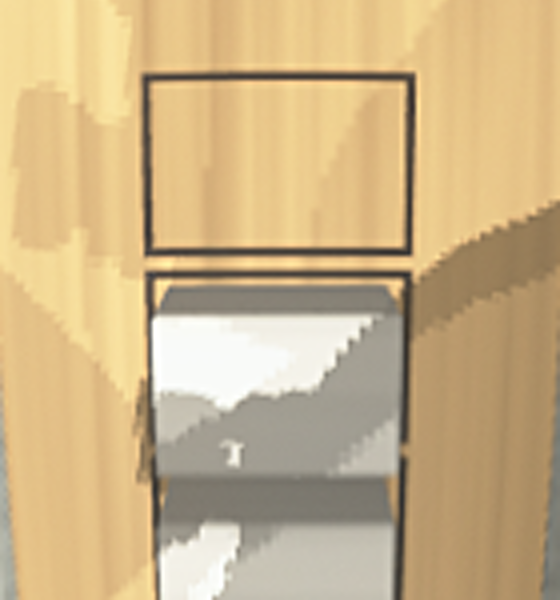

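Space 3 is good. Now the knocked block beside the brush: I'm moving over it to look.

```bash
python3 -m inch '[[[-0.06,0.1,0.02,0,0,0,40],[-0.12,0.2,0.02,0,0,-0.4,40],[-0.18,0.3,0.02,0,0,-0.8,0],[-0.25,0.4,0.02,0,0,-1,0],[-0.25,0.42,0.02,0,0,-1,0],[-0.25,0.42,0.02,0,0,-1,0],[-0.25,0.42,0.02,0,0,-1,0]]]'
python3 - <<'E'
from h import *
f=wshot("w31");wblocks(f,which=["white"]);print(env.observe()["tool_pos"],yaw())
g=grab_frame("top");
for b in blocks(g,which=["white"],amin=40):print(*b)
E
```

```text
time: 41.9
tool_pos: [0.4102, -0.1062, 0.1827]
tcp_rot: [[-0.354, 0.001, 0.935], [-0.935, -0.001, -0.354], [0.0, -1.0, 0.001]]
wrist_force: [0.2, -0.5, -1.0]
width: 0.997
white [491.  90.] 418.8 -405.6 54 37 -82.5
white [475.  47.] 471.2 -397.9 55 37 -81.9
white [457.  10.] 517.7 -391.5 55 33 -82.7
[ 0.41035106 -0.10655449  0.18256163] -20.787704944983627
white [382. 230.] 426 -385 46 32 -83
white [317. 223.] 455 -171 145 31 68
white [379. 216.] 474 -379 46 32 -81
white [376. 202.] 519 -372 46 32 -82
white [374. 189.] 563 -366 46 32 -83
white [311.  89.] 918 -170 59 44 89
white [257.  89.] 919 21 61 33 -18
```

Run:
```python
from h import *
im=cv2.imread("pics/w31.png");
# predicted location of original/knocked block in image
f=grab_frame("wrist");img=f["img"]
for p in [(432,-116,34),(410,-105,34),(395,-105,34),(400,-115,34),(384,-101,34)]:
    print(p,proj(f,np.array(p)/1000,True).round())
g=cv2.resize(img[100:280,150:350],(50,45),interpolation=cv2.INTER_AREA).astype(int)
hsv=cv2.cvtColor(g.astype(np.uint8),cv2.COLOR_RGB2HSV)
print("V every 4px rows100..");
for r in range(0,45,2):print(100+4*r,' '.join(f"{v:3d}" for v in hsv[r,::2,2]))
print("S")
for r in range(0,45,2):print(100+4*r,' '.join(f"{v:3d}" for v in hsv[r,::2,1]))
```

```text
(432, -116, 34) [[251. 160.]]
(410, -105, 34) [[249. 186.]]
(395, -105, 34) [[254. 201.]]
(400, -115, 34) [[262. 192.]]
(384, -101, 34) [[254. 212.]]
V every 4px rows100..
100 156 157 157 151 151 154 151 151 149 148 155 155 156 152 151 150 157 153 152 169 176 178 172 177 178
108 152 155 156 157 151 155 154 152 151 152 152 151 154 156 153 150 156 155 158 175 174 176 170 176 175
116 155 157 152 150 153 154 152 154 154 150 154 154 151 154 155 155 158 155 157 158 168 171 178 172 176
124 157 153 154 158 150 154 155 152 149 148 155 151 151 154 154 155 150 135  97  96 153 178 175 174 178
132 155 155 154 152 153 157 151 149 154 152 152 152 151 155 157 153 152  99  98  97 120 115 119 114 117
140 155 154 148 157 152 151 156 154 150 150 148 152 149 148 156 151 143  97  98  97 116 114 117 116 116
148 150 150 151 157 150 153 154 147 150 155 154 153 157 165 153 154  97 104 112 115 114 116 116 115 114
156 153 152 154 154 154 152 154 154 154 158 152 149 152 152 154 151  98 107 114 114 116 111 114 116 117
164 155 155 156 152 154 153 157 159 149 155 117 133 116 140  97  97  97 114 115 115 115 111 115 
[... 3157 characters left out ...]
   9  11   8  15  14  15  16  62 106 104 104  99  77  41  18  17  17  17  17
236  12  20   7   9   7   7   9   7   9  15  15  15  16  14  17  18  17  18  18  17  16  17  18  17  23
244  20  13   8   8   7   7   9   9   9  15  14  14  15  14  17  17  17  17  20  18  18  17  17  17  23
252  14  13   8   7  10   9   9   9  13  16  16  16  17  15  17  15  18  17  18  18  18  18  17  18  24
260  21  20  16  16  17  17  17  16  17  17  17  16  17  17  17  16  16  17  15  16  18  16  18  16  19
268  15  21  16  15  17  16  17  17  17  17  16  16  18  16  15  17  16  18  18  18  18  16  16  17  20
276  15  22  17  16  17  17  17  17  18  16  15  17  16  18  16  16  18  17  18  15  16  16  16  17  21
```

Run:
```python
from h import *
im=cv2.imread("pics/s15.png")
hsv=cv2.cvtColor(im,cv2.COLOR_BGR2HSV)
m=((hsv[...,1]<40)&(hsv[...,2]>195)).astype(np.uint8)
f=grab_frame("scene")
n,l,st_,c=cv2.connectedComponentsWithStats(m)
for i in range(1,n):
    if st_[i,4]>300:
        p=np.argwhere(l==i)[:,::-1];uv=(p+.5)/3-.5+[160,120]
        w=(onplane(f,uv,.034)*1000).astype(np.float32)
        r=cv2.minAreaRect(w);print(c[i].round(),st_[i,4],np.round(r[0]),np.round(r[1]),round(r[2]))
g=grab_frame("wrist")["img"];v=cv2.cvtColor(g,cv2.COLOR_RGB2HSV)
print("cols",*range(222,296,3))
for r in range(160,228,3):print(r,' '.join(f"{x:3d}" for x in v[r,222:296:3,2]))
```

```text
[193. 217.] 892 [ 400. -108.] [46. 30.] 58
[ 66. 328.] 1225 [ 554. -213.] [32. 48.] 27
[267. 324.] 561 [534. -14.] [30. 30.] 4
[ 40. 410.] 1490 [ 646. -217.] [32. 48.] 37
[144. 422.] 1464 [ 651. -119.] [32. 47.] 10
cols 222 225 228 231 234 237 240 243 246 249 252 255 258 261 264 267 270 273 276 279 282 285 288 291 294
160 161 156 149 148 154 147 153 149 152 152 150 149 150 150 155 160 159 133  95  98  98  98 114 112 115
163 158 154 153 153 155 152 153 153 147 149 155 153 139  96  98  94  96  97  98  98 100  98 117 116 115
166 152 157 151  97  95 159 106 154  87  95  89 145  95  95  96  97  97  97  98  99  93 111 115 117 112
169 154 148  93 100  98 106 103 100  99  99  97  99  97 100  95  97  99  95  95  95  95 113 114 114 115
172 153 152  95 100 101 105 105 104 107 106 106 104 101  96  97  99  97  96  96  94  98 118 116 111 111
175 153 144  96 101 144 129 106 103 100 102 104 104 105 105 104 104 103 101  95  97 108 117 117 115 114
178 152 158  94  97 146 143 143 144 137 214 206 116 103 100 100 102 103 103 104 105  97 116 116 111 113
181 152 160 100 101 146 143 143 143 142 224 139 142 
[... 911 characters left out ...]
 228 227 226 227 229 229 230 230 230 239 141 144 144 145  94 117 111  94  97
211 159 146 154 147  86  77  74 115 194 225 228 228 225 225 225 228 127 143 143 125  97  99 101  95  93
214  83  91  91  90  95  93 115 130 148 161 139  84 144 181 197 228 212 138 137 101  92 100 107 112 117
217 103 123 143 158 171 167 162 179 174 185 158  83  99 101  96  97  98 112 125 110 114 122 130 131 131
220 176 178 183 185 186 183 179 182 176 184 165  94 120 129 142 152 164 166 174 117 122 121 145 145 144
223 189 186 187 188 184 186 180 179 178 182 176 118 172 174 176 181 188 192 197 116 125 124 151 148 148
226 188 187 185 186 186 189 181 176 182 179 182 142 195 196 195 195 196 197 198 165 125 124 152 150 147
```

Run:
```python
from h import *
f=grab_frame("wrist")
p=onplane(f,[(233,174),(285,183),(279,215),(228,207)],.034,True)*1000
print(p.round(1).tolist(),p.mean(0))
for a,b in((0,1),(3,2),(0,3),(1,2)):
    d=p[b]-p[a];print(np.hypot(*d).round(1),np.degrees(np.arctan2(d[1],d[0])).round(1))
# brush: handle/wood pixels (S>60) and ferrule corner rows around
hsv=cv2.cvtColor(f["img"],cv2.COLOR_RGB2HSV);m=(hsv[...,1]>60)&(hsv[...,0]<25)&(hsv[...,0]>8)
m[:, :150]=0;m[:200]=0;m[280:]=0;m[:,400:]=0
c=np.argwhere(m)[:,::-1];w=onplane(f,c,.02,True)*1000
r=cv2.minAreaRect(w.astype(np.float32));print("handle",r,cv2.boxPoints(r).round().tolist())
print("ferrule corners",(onplane(f,[(222,217),(252,213),(256,240),(222,248),(170,222)],.03,True)*1000).round().tolist())
```

```text
[[425.4, -95.4], [400.3, -137.4], [372.6, -121.8], [397.4, -79.2]] [ 398.9459506  -108.44199987]
48.9 -120.8
49.3 -120.2
32.3 149.9
31.8 150.5
handle ((354.8736267089844, -140.70884704589844), (94.73641967773438, 20.405651092529297), 80.1325912475586) [[337.0, -186.0], [357.0, -189.0], [373.0, -96.0], [353.0, -92.0]]
ferrule corners [[389.0, -69.0], [382.0, -98.0], [354.0, -92.0], [358.0, -56.0], [402.0, -18.0]]
```

The wrist corner fit and the scene image agree: the block is at (399,-108), angle about 59.5°. The brush handle is close, so I'll grip 6 mm off-centre, away from it, with narrowed jaws.

```bash
python3 -m inch '[[[-0.01,-0.008,0,0,0,-0.34,90],[-0.01,-0.008,-0.05,0,0,-0.34,90],[-0.01,-0.008,-0.05,0,0,-0.34,90],[-0.01,-0.008,-0.05,0,0,-0.34,90],[-0.01,-0.008,-0.05,0,0,-0.34,90]]]'
python3 - <<'E'
from h import *
go(404.2,-111.4,46,-30.5)
f=grab_frame("wrist");v=cv2.cvtColor(f["img"],cv2.COLOR_RGB2HSV)
print("cols",*range(206,302,4))
for r in range(160,240,4):print(r,' '.join(f"{x:3d}" for x in v[r,206:302:4,2]))
E
```

```text
time: 42.82
tool_pos: [0.404, -0.1108, 0.1532]
tcp_rot: [[-0.508, 0.001, 0.862], [-0.862, -0.0, -0.508], [-0.0, -1.0, 0.001]]
wrist_force: [-0.1, -1.4, -0.1]
width: 0.647
shift [ 0.    -0.001 -0.179] turn deg 0.0 frac 0.0 t 42.83 w 0.647
cols 206 210 214 218 222 226 230 234 238 242 246 250 254 258 262 266 270 274 278 282 286 290 294 298
160 169 170 163 167 162 162 160 164 149 160 164 158 161 170 100 104 103 104 105 104 102 101 104 128
164 169 170 162 161 165 158 169  99 106 101 104 179 100  94 105 103 107 104  99 101 124 125 124 120
168 164 173 164 160 165 164  91 104 103 105 108 108 107 102 106 105 102 100 109 101 121 118 123 120
172 160 166 168 165 165 165 154 106 106 103 105 104 105 106 106 105 103 102 104 105 123 119 123 129
176 155 163 165 159 168 113 114 115 114 114 114 113 112 112 112 112 110 112 105 105 123 127 118 123
180 163 166 161 167 142 112 111 112 111 110 109 109 109 108 108 106 107 107 108 103 117 121 124 123
184 165 164 165 164 143 154 153 154 153 153 153 152 153 152 153 152 152 153 153 105 115 129 125 124
188 167 162 162 173 150 154 154 153 154 154 153 154 153 154 1
[... 538 characters left out ...]

212 168 161 166 169 238 241 241 241 241 240 240 240 240 240 240 235 155 154 155 107 107 106 103 117
216 169 172 165 168 227 237 236 236 236 235 235 235 235 236 234 235 138 149 151 100 110 120 128 140
220 171 165 164 163 165 165 143  81  87  91 106 133  72 114 147 151 107 114 109 126 128 130 133 156
224 166 172 167 165  94  98 101 111 157 178 188 194 122 105 108 136 165 179 180 133 135 134 133 160
228 161 173 103  98 100 161 181 191 195 198 191 200 164 170 180 188 200 210 197 133 136 133 131 158
232  77  85 108 182 189 199 202 201 198 189 195 196 179 185 208 210 210 214 218 190 128 130 111 185
236 133 144  82 205 205 201 201 200 197 191 199 191 196 184 212 214 209 203 200 166 158 168 187 187
```

The pixel grid shows the block square to the jaws, spanning columns 221 to 280 and rows 182 to 218, with the centre at column 250.5. Going down.

```bash
python3 -m inch '[[[0,-0.001,-0.06,0,0,0,90],[0,-0.001,-0.12,0,0,0,90],[0,-0.001,-0.178,0,0,0,90],[0,-0.001,-0.178,0,0,0,90],[0,-0.001,-0.178,0,0,0,90],[0,-0.001,-0.178,0,0,0,255],[0,-0.001,-0.178,0,0,0,255],[0,-0.001,-0.178,0,0,0,255],[0,-0.001,-0.178,0,0,0,255]]]' 60
python3 - <<'E'
from h import *
go(609,-351,150,7.8)
E
```

```text
time: 44.0
tool_pos: [0.4042, -0.1115, 0.0473]
tcp_rot: [[-0.508, 0.002, 0.861], [-0.861, -0.001, -0.508], [-0.0, -1.0, 0.003]]
wrist_force: [-0.9, 0.2, 10.3]
width: 0.564
shift [ 0.341 -0.399  0.171] turn deg 38.3 frac 1.338 t 44.0 w 0.564
```

```bash
python3 -m inch '[[[0,0,0.08,0,0,0,255],[0,0,0.17,0,0,0,255],[0.03,-0.03,0.25,0,0,0.2,255],[0.1,-0.1,0.25,0,0,0.5,255],[0.17,-0.17,0.25,0,0,0.8,255],[0.24,-0.24,0.25,0,0,1,255],[0.3,-0.32,0.25,0,0,1,255],[0.34,-0.398,0.25,0,0,1,255],[0.34,-0.398,0.25,0,0,1,255]]]'
python3 -m inch '[[[0,0,0,0,0,0.34,255],[0,0,0,0,0,0.34,255],[0,0,-0.08,0,0,0.34,255],[0,0,-0.16,0,0,0.34,255],[0,0,-0.16,0,0,0.34,255]]]'
python3 - <<'E'
from h import *
go(609,-351,78.5,7.8)
f=grab_frame("wrist");v=cv2.cvtColor(f["img"],cv2.COLOR_RGB2HSV)
print("proj block", [proj(f,np.array([x,y,z])/1000,True).round().tolist() for x,y,z in[(620,-329,88),(627,-379,88)]])
s=env.observe();print(s["wrist_force"],s["width"])
E
```

```text
time: 45.12
tool_pos: [0.6084, -0.3531, 0.1969]
tcp_rot: [[-0.035, 0.002, 0.999], [-0.999, -0.002, -0.035], [0.002, -1.0, 0.002]]
wrist_force: [0.3, 0.2, -2.8]
width: 0.563
time: 45.75
tool_pos: [0.6056, -0.3483, 0.0973]
tcp_rot: [[0.134, -0.005, 0.991], [-0.991, 0.004, 0.134], [-0.004, -1.0, -0.005]]
wrist_force: [0.2, 0.2, -1.3]
width: 0.559
shift [ 0.006 -0.005 -0.031] turn deg 0.1 frac 0.004 t 45.75 w 0.559
proj block [[[214.0, 220.0]], [[322.0, 219.0]]]
[ 0.04273026 -0.40334134 -2.28578213] 0.55891597531857
```

```bash
python3 -m inch '[[[0,0,0,0,0,0,255],[0,0,0,0,0,0,255]]]'
python3 - <<'E'
from h import *
go(609,-351,78.5,7.8)
E
```

```text
time: 46.05
tool_pos: [0.6084, -0.3506, 0.102]
tcp_rot: [[0.136, 0.003, 0.991], [-0.991, -0.002, 0.136], [0.002, -1.0, 0.002]]
wrist_force: [-0.3, -0.8, -3.2]
width: 0.554
shift [ 0.001 -0.001 -0.039] turn deg -0.0 frac -0.001 t 46.05 w 0.554
```

```bash
python3 -m inch '[[[0.001,-0.001,-0.02,0,0,0,255],[0.001,-0.001,-0.038,0,0,0,255],[0.001,-0.001,-0.038,0,0,0,255],[0.001,-0.001,-0.038,0,0,0,255]]]'
python3 - <<'E'
from h import *
s=env.observe();print(s["wrist_force"],s["width"])
go(609,-351,78.5,7.8)
E
python3 -m inch '[[[0,0,0,0,0,0,60],[0,0,0,0,0,0,40],[0,0,0,0,0,0,40],[0,0,0,0,0,0,40],[0,0,0.1,0,0,0,40],[0,0,0.2,0,0,0,40],[-0.1,0.1,0.3,0,0,0,40],[-0.2,0.2,0.3,0,0,0,40],[-0.3,0.3,0.3,0,0,0,40]]]'
python3 -m inch '[[[-0.05,0.1,0,0,0,0,40],[-0.1,0.2,0,0,0,0,40],[-0.15,0.3,0,0,0,0,40],[-0.15,0.4,0,0,0,0,40],[-0.15,0.5,0,0,0,0,40],[-0.15,0.5,0,0,0,0,40]]]'
python3 - <<'E'
from h import *
for n in("top","scene"):
    f=grab_frame(n);cv2.imwrite(f"pics/{n}_end.png",f["img"][:,:,::-1])
    for z in (.034,.064):
        print(n,z)
        for b in blocks(f,z=z,which=["white","red"]):
            if 350<b[2]<720:print(*b)
E
```

```text
time: 46.55
tool_pos: [0.6081, -0.3506, 0.0763]
tcp_rot: [[0.137, -0.0, 0.991], [-0.991, 0.0, 0.137], [-0.0, -1.0, -0.0]]
wrist_force: [0.6, -0.7, -1.2]
width: 0.556
[ 0.59891422 -0.70922273 -1.23100715] 0.5563844938847028
shift [ 0.002 -0.001  0.004] turn deg -0.1 frac -0.002 t 46.55 w 0.556
time: 47.68
tool_pos: [0.4836, -0.2261, 0.2513]
tcp_rot: [[0.137, 0.002, 0.991], [-0.991, -0.001, 0.137], [0.001, -1.0, 0.002]]
wrist_force: [0.6, 1.4, -0.3]
width: 0.842
time: 48.42
tool_pos: [0.3941, 0.0761, 0.2506]
tcp_rot: [[0.142, 0.001, 0.99], [-0.99, 0.001, 0.142], [-0.0, -1.0, 0.001]]
wrist_force: [0.2, -0.8, -0.6]
width: 0.839
top 0.034
white [382. 230.] 426 -386 47 32 -81
white [228. 227.] 441 120 156 34 -87
white [379. 216.] 474 -379 46 32 -81
white [376. 202.] 519 -372 46 32 -82
white [374. 189.] 564 -366 47 32 -83
white [371. 176.] 607 -360 46 32 -82
red [382. 247.] 372 -382 130 17 -82
red [205. 187.] 578 194 35 34 -81
red [132. 177.] 612 443 92 44 89
red [204. 172.] 628 200 41 34 89
top 0.064
white [382. 230.] 424 -377 46 31 -81
white [228. 227.] 439 118 152 33 -87
white [379. 216.] 471 -370 45 31 -81
white [376. 202.] 514 -364 45 31 -82
white [374. 189.] 558 -358 46 31 -83
white [371. 176.] 601 -352 45 31 -82
red [382. 247.] 371 -374 127 17 -82
red [205. 187.] 573 190 34 33 -81
red [132. 177.] 606 434 90 44 89
red [204. 172.] 622 196 40 34 89
scene 0.034
white [128. 235.] 584 -364 46 31 -86
white [130. 222.] 540 -371 46 30 -86
white [133. 210.] 495 -377 47 31 -86
white [135. 198.] 449 -383 47 29 -86
white [137. 187.] 403 -389 47 28 -77
red [325. 263.] 637 203 50 49 -9
red [142. 182.] 377 -381 124 15 -82
scene 0.064
white [128. 235.] 604 -350 45 30 -86
white [130. 222.] 561 -356 44 29 -86
white [133. 210.] 517 -362 46 30 -86
white [135. 198.] 473 -368 45 28 -86
white [137. 187.] 428 -374 45 27 -77
red [325. 263.] 654 198 48 48 -9
red [142. 182.] 404 -367 120 15 -82
```

Run:
```python
from h import *
a=cv2.imread("pics/scene0.png");f=grab_frame("scene");b=f["img"][:,:,::-1].copy()
def cc(x,y,a_,b_):
    d=cv2.absdiff(a_[y[0]:y[1],x[0]:x[1]],b_[y[0]:y[1],x[0]:x[1]]).max(2);return (d>40).mean().round(3),d.mean().round(1)
print("bucket/bar",cc((325,430),(165,215),a,b),"puck",cc((232,260),(252,275),a,b),"wrench",cc((174,250),(284,308),a,b),"brush",cc((198,265),(178,200),a,b))
m,_=masks(f);c,_=cv2.findContours(m["red"].astype(np.uint8),cv2.RETR_EXTERNAL,cv2.CHAIN_APPROX_NONE)
for q in c:
    x,y,w,h=cv2.boundingRect(q)
    if cv2.contourArea(q)>30 and 290<x<420:print("red scene",x,y,w,h,cv2.contourArea(q))
# template match shifts
for n,(x0,x1,y0,y1) in dict(puck=(236,256,254,274),wr=(178,246,286,304),brush=(200,264,180,200),disc=(388,430,172,206)).items():
    r=cv2.matchTemplate(b[y0-10:y1+10,x0-10:x1+10],a[y0:y1,x0:x1],cv2.TM_CCOEFF_NORMED);_,v,_,l=cv2.minMaxLoc(r);print(n,"shift px",l[0]-10,l[1]-10,round(v,2))
g=grab_frame("wrist");wblocks(g,z=.03,which=["red"])
s=env.observe();print(s["time"],s["wrist_force"])
```

```text
bucket/bar (np.float64(0.0), np.float64(3.2)) puck (np.float64(0.0), np.float64(4.6)) wrench (np.float64(0.0), np.float64(3.1)) brush (np.float64(0.224), np.float64(27.4))
red scene 333 334 13 14 118.5
red scene 316 254 19 19 222.5
red scene 315 240 8 10 52.5
red scene 392 172 36 29 783.0
puck shift px 0 0 1.0
wr shift px 0 0 1.0
brush shift px -1 0 0.43
disc shift px 0 0 1.0
red [165.  52.] 521.8 192.8 57 41 -75.4
red [163.  13.] 570.9 202.2 61 36 -89.2
48.625 [ 0.32052606 -0.04062171 -0.8024791 ]
```

```bash
python3 -m inch '[[[0,0,0.1,0,0,0,40],[0,-0.1,0.15,0,0,0,40],[0,-0.2,0.15,0,0,0,40],[0,-0.3,0.15,0,0,0,40],[0,-0.4,0.15,0,0,0,40],[-0.05,-0.5,0.15,0,0,0,40],[-0.1,-0.6,0.15,0,0,0,40],[-0.18,-0.8,0.15,0,0,0,40],[-0.25,-1,0.15,0,0,0,40],[-0.25,-1,0.15,0,0,0,40]]]'
python3 -m inch '[[[-0.03,-0.1,0,0,0,0,40],[-0.03,-0.1,0,0,0,0,40],[-0.03,-0.1,0,0,0,0,40],[-0.03,-0.1,0,0,0,0,40],[-0.03,-0.1,0,0,0,0,40]]]'
python3 - <<'E'
from h import *
a=cv2.imread("pics/scene0.png");f=grab_frame("scene");b=f["img"][:,:,::-1].copy()
for n,(x0,x1,y0,y1) in dict(puck=(236,256,254,274),wr=(178,246,286,304),brush=(200,264,178,200),brushh=(225,264,182,200),disc=(388,430,172,206)).items():
    r=cv2.matchTemplate(b[y0-10:y1+10,x0-10:x1+10],a[y0:y1,x0:x1],cv2.TM_CCOEFF_NORMED);_,v,_,l=cv2.minMaxLoc(r);print(n,"shift px",l[0]-10,l[1]-10,round(v,2))
f=grab_frame("top");
for B in blocks(f,z=.064,which=["white","red"]):
    if 350<B[2]<720:print(*B)
a=cv2.imread("pics/top0.png");b=f["img"][:,:,::-1]
for n,(x0,x1,y0,y1) in dict(brush=(258,322,238,262),bar=(105,122,150,200)).items():
    r=cv2.matchTemplate(b[y0-10:y1+10,x0-10:x1+10],a[y0:y1,x0:x1],cv2.TM_CCOEFF_NORMED);_,v,_,l=cv2.minMaxLoc(r);print(n,"top shift px",l[0]-10,l[1]-10,round(v,2))
print(env.observe()["time"])
E
```

```text
time: 49.88
tool_pos: [0.2688, -0.457, 0.3404]
tcp_rot: [[0.134, 0.0, 0.991], [-0.991, -0.0, 0.134], [0.0, -1.0, -0.0]]
wrist_force: [2.1, -0.4, 0.7]
width: 0.841
time: 50.5
tool_pos: [0.254, -0.5135, 0.3407]
tcp_rot: [[0.138, 0.0, 0.99], [-0.99, -0.0, 0.138], [0.0, -1.0, 0.0]]
wrist_force: [0.5, -1.0, -0.9]
width: 0.847
puck shift px 0 0 1.0
wr shift px 0 0 1.0
brush shift px 0 0 0.7
brushh shift px 0 0 0.88
disc shift px 0 0 1.0
white [382. 230.] 424 -377 46 31 -83
white [379. 216.] 471 -370 45 31 -81
white [376. 202.] 514 -365 46 32 -82
white [374. 189.] 558 -359 46 32 -82
white [371. 176.] 601 -352 45 31 -82
red [384. 246.] 372 -379 116 16 -83
red [208. 203.] 520 183 39 32 -76
red [206. 187.] 572 190 34 34 -81
red [131. 177.] 608 433 92 43 -86
red [204. 172.] 622 196 40 34 89
brush top shift px 0 0 0.76
bar top shift px 0 0 0.99
50.6
```

Every check passes: five plains in the row, three reds in the bin, the bucket upright and the bystanders unmoved. I'm handing in.

```bash
python3 -c "
from station import order
print(order.sign_off())"
```

```text
the job is handed in; nothing more can be done
None
```

The job is handed in at about 50.6 s on the robot's clock; the sign-off reported no verdict.

**Reds and bucket:** I set the three red blocks one by one into the bucket. The third tripped it and all three dumped into the bin. I then pushed the bar with closed fingers until the bucket fell back upright. The last top view shows three reds in the bin, and the bucket's disc and bar line up exactly with the start image.

**Plain blocks:** Five were present, and all now lie in spaces 0 to 4, gripped by their ends. One had been knocked beside the brush; I picked it up with an off-centre grip to keep clear of the handle. In the last top view, each block is within about 3 mm of its space centre and about 1° of square. Space 0 is the least centred, about 3 mm towards the red stripe.

**Bystanders:** Image matching shows no shift for the puck, wrench or brush. The brush match was weaker (0.70 to 0.88) because the knocked block beside it is gone and the shadows changed. The orange look-alikes were left alone.

**Disagreements and limits:**
- **Cameras:** the wrist and top cameras differed by about 5 mm on the bucket and shelf positions; I used the mean.
- **Pictures:** the picture limit ran out before the last block, so I checked that pick, its placing and the final state from pixel numbers only.

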